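Make up the reagent kit and the pipetting kit

ROBOT

A 7-joint arm with a two-finger parallel gripper is mounted at the origin on a cart in front of the work surface, level with it; the furniture and walls round the work are solid. World frame = base frame: x ahead of the robot, y to its left, z up, the work surface at z = 0. Lengths are in m, angles in rad, forces in N, time in s.
With the tool pointing down it reaches from about 0.4 to 0.85 m from the base axis. Payload 10.4 kg.
Tool frame: the origin (TCP) lies midway between the tips of the shut fingers; the grasp point (between the pads) lies 19 mm behind it (r.tcp_to_grasp is the z of the grasp point in the tool frame, in m); z points along the fingers, x is the direction in which the jaws open and shut, and the axes are right-handed (so a half turn about z gives the same grasp; the last joint's range is limited). The gripper opens to 87 mm and grips with 3 to 60 N. Pads are 19 mm wide; open, the fingers measure 117 mm over their backs; the gripper's body (75 mm by 190 mm) begins 51 mm behind the grasp point.
Start: joints at [1.289, 0.332, -0.065, 1.46, 0.022, 1.35, -0.088], TCP at [0.16, -0.604, 0.183] pointing down, gripper open.
Joint ranges: [-2.6, 2.6], [-0.5, 2.12], [-1.47, 1.34], [0.16, 2.42], [-1.27, 4.41], [0.06, 2.06], [-2.6, 2.6]. Speed limits (rad/s): [2.22, 2.22, 2.79, 2.79, 3.14, 3.14, 3.14].

INTERFACE

Orientations are given as a unit quaternion [x, y, z, w].
In Python, from bench import r, camera, close_job gives the robot as it stands. The module is installed in compiled form; this text tells all that it offers.
- The arm moves only by the shell command python3 -m crank 'ROWS' [FORCE]. ROWS is JSON, a list of rows, each an object of numbers: "x", "y", "z": the shift along the tool's x, y, z scaled (see below); "ax", "ay", "az": the turn, a rotation vector about the tool's x, y, z scaled (see below); "claw": the closure, from -1 (fully open) to 1 (shut), so that 0 is half open. A call has exactly 5 rows; each row is the pose to reach, as a shift and turn from the pose commanded when the call began, along the tool's axes at that moment; what a row does not reach only later rows make up. The controller multiplies each number of a shift by 1 m and each number of a turn by 2 rad. A row lasts 1/12 s, in which the tool goes at most 41.7 mm and 7.16 degrees, less where a joint would pass 70% of its speed; a pose out of reach is approached as far as the arm can. A call with a number of a shift or a turn outside -1 to 1 is refused whole. A call with a gripper value outside its range is refused whole. The fingers move at their own pace and stop on an object; FORCE is the grip in N (left out, the last holds). Time passes only in rows, so rows that repeat a pose let the fingers close, or fill a call up. It gives the time, the measured TCP pose, the force and the opening at its end, in the units of the state.
- r.read_state(): the state, without advancing time (a new reading comes with each control period).
- camera(name): name is "scene" or "top"; returns a dict with "color" (480x640x3 uint8, blue, green, red), "fx", "fy", "cx", "cy" (pixels), "D" ([k1, k2, p1, p2, k3] as OpenCV has them; the pictures are not rectified), "eye" and "orientation" of the camera in the world. Camera axes: x right, y down, z forward; pixel columns grow to the right and rows downward; lengths in m; the calibration is good to about 2 mm. A picture is of the moment at which its call begins. There is no depth.
- close_job(): hands the job in, once; it reports no verdict.
The state is a dict: "time": time; "joint_positions": joint angles; "joint_vel": joint speeds; "joint_torque": joint torques, N m; "ee_pos": TCP position; "eef_rot": TCP orientation; "ft_force": force on the tool from outside, world axes, zero at the start; "torque": the same for the moment, N m; "width": finger opening in m.
Only numpy, scipy, OpenCV 4.12 (cv2) and the standard library are available. Lean on these libraries where they do the work, as an engineer would, in place of code of your own. Each camera call takes 0.05 s, during which the arm holds its last target. There are 200 camera calls.

TASK

Make up two kits from the stock on the bench: the blue tray gets the labelled brown powder bottle and the black-capped vial, the yellow tray gets the red pipette bulb, the white-capped vial and the rubber stopper. The bottle and the bulb stand in the wide bay of their tray, each vial and the stopper alone in a small bay (either of the two), all upright on the bay floor and the stopper narrow end down as it was. Do not tip anything over, and leave the amber bottle with the flared black stopper where it is.

Things in the scene. Friction and masses are not known exactly. Their poses are not given: they have to be found in the camera images.
- blue_tray: shallow blue plastic kit tray, fixed, outside 84 (x) by 172 mm (y), plus a 4 mm rim. Origin: centre of underside, z up. Floor 4 mm, rim and dividers 16 mm above the bench, walls 3 mm. Three bays in a row, each 78 mm long in x, centred on x = 0: small bays at y = -61 and y = -14 mm (each 44 mm wide in y), wide bay at y = +47 mm (72 mm wide). Bay floors lined dark.
- yellow_tray: shallow yellow plastic kit tray, fixed, outside 84 (x) by 172 mm (y), plus a 4 mm rim. Origin: centre of underside, z up. Floor 4 mm, rim and dividers 16 mm above the bench, walls 3 mm. Three bays in a row, each 78 mm long in x, centred on x = 0: small bays at y = -61 and y = -14 mm (each 44 mm wide in y), wide bay at y = +47 mm (72 mm wide). Bay floors lined dark.
- powder_bottle: dark brown powder bottle with a ribbed dark screw cap and a white paper label, round, 52 mm across, 100 mm tall, about 0.14 kg, standing. Origin: centre of its underside, z up along its axis. Grip it round the body (its straight part is up to about 60 mm above the underside).
- black_vial: small clear glass vial with a black screw cap, 17 mm across, 52 mm tall (the cap is the top 12 mm, 16 mm across), about 20 g, standing. Origin: centre of its underside, z up along its axis.
- red_bulb: red rubber pipette bulb, behaves as rigid: a round bulb standing on a flat foot with a thin neck pointing up, 47 mm across from 20 to 34 mm above its foot (its widest), narrowing above and below, foot 32 mm across, 64 mm tall, about 40 g. Origin: centre of its foot, z up along its axis.
- white_vial: small clear glass vial with a white screw cap, 17 mm across, 52 mm tall (the cap is the top 12 mm, 16 mm across), about 20 g, standing. Origin: centre of its underside, z up along its axis.
- stopper: brick-red rubber stopper, a plain cone standing on its narrow end: 20 mm across at the foot, 27 mm across at the top, 26 mm tall, about 20 g. Origin: centre of its underside, z up along its axis.
- amber_bottle: BYSTANDER, stays where it is: see-through amber glass bottle with a flared black stopper and no label, round, 53 mm across, 112 mm tall, loose, standing among the stock. Origin: centre of its underside, z up along its axis.

How it is judged:
By the outcome, as a careful person would: the job done as asked, in the order asked, and still so for the second after the job is handed in, with the robot touching nothing.
It also fails if it takes over 118 s, if anything falls off the work surface, if the arm or the gripper's body presses on something with over 40 N, if the wrist force passes 120 N, or if a joint passes its speed limit or range.

## Working session

There is one attempt and no reset: what is moved stays moved. The work goes in short steps, Python scripts to look and compute and a shell command to move; the robot and the scene stay as the last step left them, time stands still between calls to the robot, and variables do not carry over. Pictures are saved under pics/ and viewed, about 12 in all and at most 16, crops included, and the job is handed in when it is done.

```bash
mkdir -p pics; cat > h.py <<'E'
import numpy as np, cv2
from scipy.spatial.transform import Rotation as R
from bench import r, camera, close_job
def K(c): return np.array([[c['fx'],0,c['cx']],[0,c['fy'],c['cy']],[0,0,1.]])
def ray(c,u,v):
    p=cv2.undistortPoints(np.array([[[u,v]]],float),K(c),np.array(c['D'],float))[0,0]
    return R.from_quat(c['orientation']).apply([p[0],p[1],1.])
def hit(c,u,v,z):
    d=ray(c,u,v); e=np.array(c['eye']); return e+d*(z-e[2])/d[2]
def proj(c,P):
    M=R.from_quat(c['orientation']).as_matrix().T
    return cv2.projectPoints(np.atleast_2d(np.array(P,float)),cv2.Rodrigues(M)[0],-M@np.array(c['eye']),K(c),np.array(c['D'],float))[0][:,0]
def go(x,y,z,yaw=None):
    "shift in tool axes to world target; turn for a tool pointing down with tool x at yaw"
    s=r.read_state(); q=R.from_quat(s['eef_rot']); 
    d=q.inv().apply(np.array([x,y,z])-s['ee_pos'])
    print('t',round(s['time'],2),'shift',d.round(4),'|d|',np.linalg.norm(d).round(3))
    if yaw is not None:
        t=R.from_matrix(np.array([[np.cos(yaw),np.sin(yaw),0],[np.sin(yaw),-np.cos(yaw),0],[0,0,-1]]))
        print('turn/2',((q.inv()*t).as_rotvec()/2).round(4))
E
python3 - <<'E'
from h import *
for n in('scene','top'):
    c=camera(n); cv2.imwrite(f'pics/{n}0.png',c['color']); print(n,c['eye'],R.from_quat(c['orientation']).as_matrix().round(2).tolist(),c['fx'])
s=r.read_state(); print(s, R.from_quat(s['eef_rot']).as_matrix().round(3), r.tcp_to_grasp)
E
```

```text
scene [-0.01608209  0.55342326  0.48770191] [[-0.74, -0.35, 0.57], [-0.67, 0.38, -0.64], [0.01, -0.85, -0.52]] 448.4288604012801
top [0.29169254 0.0103023  0.97703374] [[-0.02, -0.98, 0.19], [-1.0, 0.02, -0.0], [-0.0, -0.19, -0.98]] 549.6273264242863
{'time': 0.1, 'joint_positions': array([ 1.28943501,  0.33282317, -0.06469554,  1.46082866,  0.02156489,
        1.34992032, -0.08847047]), 'joint_vel': array([ 0.00181867, -0.00331589,  0.00036226, -0.00277828, -0.00012222,
       -0.0006212 , -0.00133546]), 'joint_torque': array([ 1.15403986e-03, -6.24549365e+01,  2.44387327e-02, -3.90718138e+01,
       -6.14791433e-02,  3.65928013e-02,  7.76793763e-05]), 'ee_pos': array([ 0.15983103, -0.60381043,  0.18243815]), 'eef_rot': array([ 7.92438575e-01, -6.09951385e-01, -5.17039379e-04, -3.82286045e-04]), 'ft_force': array([ 0.02715896,  0.13176262, -0.36143033]), 'torque': array([ 0.00754403, -0.0165624 , -0.03030019]), 'width': 0.08697789355830302} [[ 0.256 -0.967 -0.   ]
 [-0.967 -0.256  0.001]
 [-0.001  0.    -1.   ]] -0.0187
```

View pics/scene0.png

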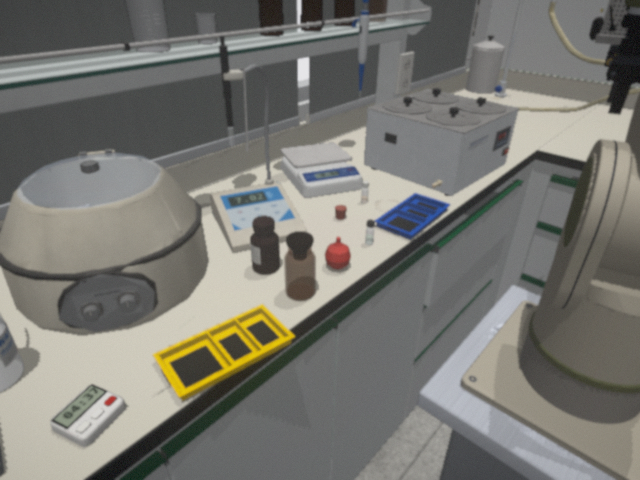

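View pics/top0.png

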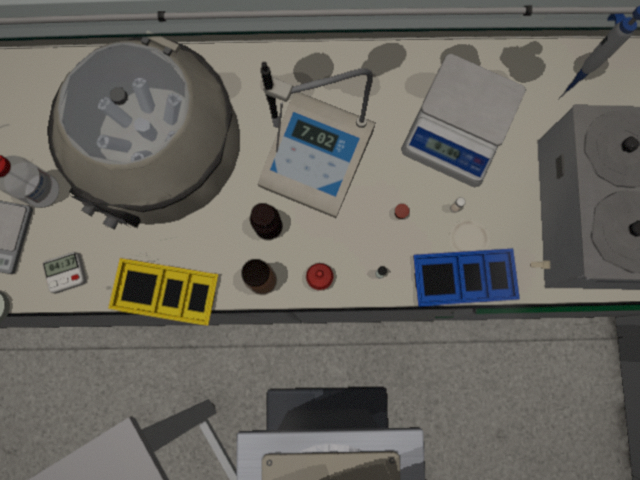

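The scene view shows the labelled bottle at (265,245), amber at (300,265), bulb (338,255), black vial (370,232), stopper (341,212) and white vial (365,192). From the top they are at (265,220), (259,276), (320,276), (383,271), (402,211) and (458,205). The trays are at about (165,291) yellow and (466,276) blue. I'll fit the positions and overlay the models.

```bash
cat > fit.py <<'E'
from h import *
from scipy.optimize import minimize
T=camera('top'); S=camera('scene')
# profile (radius,height), top pixel, scene mid pixel
obj={'powder':(265,219,.100,265,245,.05),'amber':(259,275,.112,300,268,.05),'bulb':(320,276,.055,338,256,.027),
'bvial':(382.5,271,.052,370,233,.026),'stop':(402,211,.026,341,212,.013),'wvial':(459,203,.052,365,193,.026)}
P={}
for k,(u,v,z,us,vs,zs) in obj.items():
    a=hit(T,u,v,z)[:2]; b=hit(S,us,vs,zs)[:2]; P[k]=a; print(k,a.round(4),b.round(4))
# trays: colour mask -> min area rect at rim height
for n,lo,hi in(('yellow',(22,130,120),(35,255,255)),('blue',(105,150,80),(125,255,255))):
    h=cv2.cvtColor(T['color'],cv2.COLOR_BGR2HSV); m=cv2.inRange(h,lo,hi); m[:230]=0; m[330:]=0
    m=cv2.morphologyEx(m,cv2.MORPH_CLOSE,np.ones((3,3)))
    c=max(cv2.findContours(m,cv2.RETR_EXTERNAL,cv2.CHAIN_APPROX_NONE)[0],key=cv2.contourArea)[:,0]
    w=np.array([hit(T,u,v,.016)[:2] for u,v in c],np.float32)*1000
    rc=cv2.minAreaRect(w); print(n,rc,cv2.boxPoints(rc).round(0).tolist()); P[n]=np.array(rc[0])/1000
V=[]
for c,(x0,x1,y0,y1),f in((T,(100,530,180,330),1.86),(S,(150,455,170,400),1.4)):
    im=cv2.resize(c['color'][y0:y1,x0:x1],None,fx=f,fy=f,interpolation=cv2.INTER_CUBIC)
    V.append(cv2.copyMakeBorder(im,0,0,0,800-im.shape[1],cv2.BORDER_CONSTANT) if im.shape[1]<=800 else im[:,:800])
cv2.imwrite('pics/z0.png',np.vstack(V))
E
python3 fit.py
```

```text
powder [0.4985 0.0994] [0.5074 0.1052]
amber [0.4048 0.1076] [0.4116 0.1137]
bulb [0.4087 0.011 ] [0.4091 0.0159]
bvial [ 0.4157 -0.0952] [ 0.4157 -0.0923]
stop [ 0.5262 -0.1371] [ 0.5292 -0.14  ]
wvial [ 0.5324 -0.2332] [ 0.5326 -0.2322]
yellow ((391.8038024902344, 287.2289123535156), (179.44589233398438, 91.65927124023438), 79.58634948730469) [[331.0, 207.0], [421.0, 191.0], [453.0, 367.0], [363.0, 384.0]]
blue ((407.4845886230469, -245.15277099609375), (90.25716400146484, 177.0625457763672), 3.067335844039917) [[358.0, -159.0], [367.0, -336.0], [457.0, -331.0], [448.0, -154.0]]
```

View pics/z0.png

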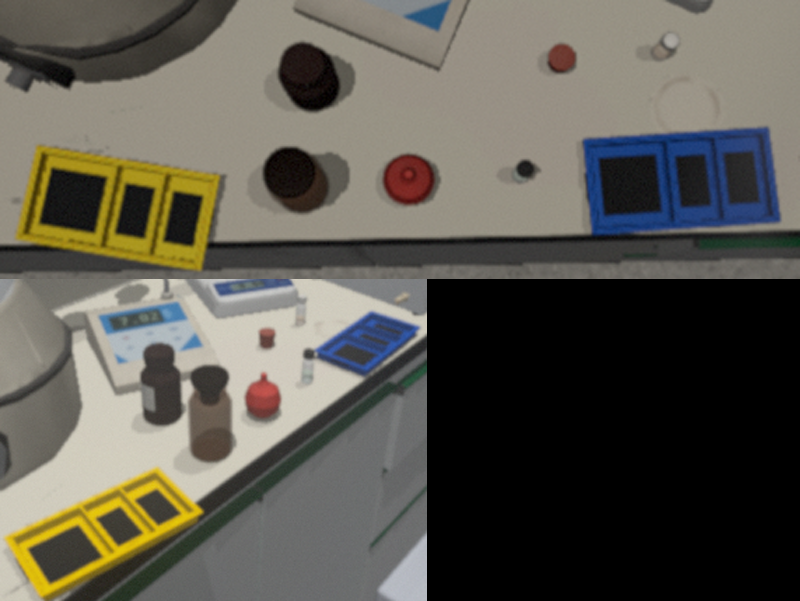

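The zoomed crop gives cleaner cap-top centres. Powder is at (265.1,214.4), amber (256.5,272), bulb neck (319.4,274.1), black vial (382.8,269.8), stopper (402.2,209.6) and white vial (460.8,202). The wide bays are on the +y side of both trays.

```bash
python3 - <<'E'
from h import *
T=camera('top');S=camera('scene')
for k,u,v,z in(('powder',265.1,214.4,.1),('amber',256.5,272,.112),('bulb',319.4,274.1,.064),('bvial',382.8,269.8,.052),('stop',402.2,209.6,.026),('wvial',460.8,202,.052)):
    a=hit(T,u,v,z); print(k,a[:2].round(4), 'base in scene',proj(S,[[a[0],a[1],0],[a[0],a[1],z]]).round(1).tolist())
print('bays')
for n,c,w in(('blue',(.4075,-.2452),.0535),('yellow',(.3918,.2872),-.1818)):
    for y in(-.061,-.014,.047): print(n,y,round(c[0]-np.sin(w)*y,4),round(c[1]+np.cos(w)*y,4))
for n,u,v in(('cf',237,140),('cf',232,165),('cf',218,190),('cf',195,208),('cf',150,222),('cf',110,222),('hot',540,130),('hot',552,280),('ph',262,185),('ph',338,215),('arm',365,80),('bal',405,150),('bal',480,183)):
    print(n,u,v,[hit(T,u,v,z)[:2].round(3).tolist() for z in(0,.05,.1,.2)])
from math import pi
go(.35,-.25,.25,-1.25)
E
```

```text
powder [0.5063 0.0993] base in scene [[269.1, 266.5], [266.5, 219.9]]
amber [0.4096 0.1116] base in scene [[301.9, 291.5], [301.5, 236.4]]
bulb [0.4108 0.012 ] base in scene [[338.1, 266.8], [339.4, 237.7]]
bvial [ 0.4177 -0.0957] base in scene [[369.3, 242.9], [371.1, 220.7]]
stop [ 0.5288 -0.1376] base in scene [[340.2, 217.6], [340.7, 207.3]]
wvial [ 0.5341 -0.2364] base in scene [[364.8, 202.1], [366.3, 182.1]]
bays
blue -0.061 0.4108 -0.3061
blue -0.014 0.4082 -0.2592
blue 0.047 0.405 -0.1983
yellow -0.061 0.3808 0.2272
yellow -0.014 0.3893 0.2734
yellow 0.047 0.4003 0.3334
cf 237 140 [[0.676, 0.163], [0.656, 0.155], [0.636, 0.147], [0.597, 0.131]]
cf 232 165 [[0.627, 0.171], [0.609, 0.163], [0.592, 0.155], [0.558, 0.138]]
cf 218 190 [[0.579, 0.197], [0.564, 0.187], [0.549, 0.177], [0.52, 0.158]]
cf 195 208 [[0.545, 0.238], [0.532, 0.227], [0.519, 0.215], [0.493, 0.192]]
cf 150 222 [[0.52, 0.32], [0.509, 0.304], [0.497, 0.288], [0.474, 0.257]]
cf 110 222 [[0.522, 0.394], [0.51, 0.374], [0.498, 0.355], [0.475, 0.316]]
hot 540 130 [[0.686, -0.411], [0.666, -0.389], [0.646, -0.368], [0.605, -0.325]]
hot 552 280 [[0.401, -0.406], [0.395, -0.384], [0.389, -0.363], [0.378, -0.321]]
ph 262 185 [[0.587, 0.115], [0.572, 0.11], [0.557, 0.105], [0.526, 0.094]]
ph 338 215 [[0.527, -0.024], [0.515, -0.022], [0.503, -0.02], [0.479, -0.017]]
arm 365 80 [[0.793, -0.082], [0.768, -0.077], [0.742, -0.073], [0.691, -0.063]]
bal 405 150 [[0.65, -0.152], [0.632, -0.144], [0.613, -0.136], [0.577, -0.119]]
bal 480 183 [[0.584, -0.289], [0.569, -0.273], [0.554, -0.258], [0.524, -0.227]]
t 0.3 shift [-0.2937 -0.2744 -0.067 ] |d| 0.407
turn/2 [ 0.      0.0002 -0.031 ]
```

```bash
python3 -m crank '[{"x":-0.147,"y":-0.137,"z":-0.034,"claw":-0.52},{"x":-0.147,"y":-0.137,"z":-0.034,"claw":-0.52},{"x":-0.147,"y":-0.137,"z":-0.034,"claw":-0.52},{"x":-0.147,"y":-0.137,"z":-0.034,"claw":-0.52},{"x":-0.147,"y":-0.137,"z":-0.034,"claw":-0.52}]' 25
python3 -m crank '[{"x":-0.147,"y":-0.137,"z":-0.034,"claw":-0.52},{"x":-0.147,"y":-0.137,"z":-0.034,"claw":-0.52},{"x":-0.147,"y":-0.137,"z":-0.034,"claw":-0.52},{"x":-0.147,"y":-0.137,"z":-0.034,"claw":-0.52},{"x":-0.147,"y":-0.137,"z":-0.034,"claw":-0.52}]'
python3 -c "
from h import *
go(.5063,.0993,.2,-1.05)"
```

```text
t 0.3 shift [-0.5913 -0.5148 -0.0169] |d| 0.784
turn/2 [-0.      0.0002 -0.131 ]schema error: expected keys x, y, z, ax, ay, az, claw
schema error: expected keys x, y, z, ax, ay, az, claw
```

```bash
python3 -m crank '[{"x":-0.147,"y":-0.137,"z":-0.034,"ax":0,"ay":0,"az":0,"claw":-0.52},{"x":-0.147,"y":-0.137,"z":-0.034,"ax":0,"ay":0,"az":0,"claw":-0.52},{"x":-0.147,"y":-0.137,"z":-0.034,"ax":0,"ay":0,"az":0,"claw":-0.52},{"x":-0.147,"y":-0.137,"z":-0.034,"ax":0,"ay":0,"az":0,"claw":-0.52},{"x":-0.147,"y":-0.137,"z":-0.034,"ax":0,"ay":0,"az":0,"claw":-0.52}]' 25
python3 -m crank '[{"x":-0.147,"y":-0.137,"z":-0.034,"ax":0,"ay":0,"az":0,"claw":-0.52},{"x":-0.147,"y":-0.137,"z":-0.034,"ax":0,"ay":0,"az":0,"claw":-0.52},{"x":-0.147,"y":-0.137,"z":-0.034,"ax":0,"ay":0,"az":0,"claw":-0.52},{"x":-0.147,"y":-0.137,"z":-0.034,"ax":0,"ay":0,"az":0,"claw":-0.52},{"x":-0.147,"y":-0.137,"z":-0.034,"ax":0,"ay":0,"az":0,"claw":-0.52}]'
python3 -c "
from h import *
go(.5063,.0993,.2,-1.05)"
```

```text
time: 0.72
ee_pos: [0.2558, -0.4248, 0.2176]
eef_rot: [0.793, -0.61, 0.0, 0.0]
ft_force: [1.3, -0.4, 0.1]
width: 0.0675
time: 1.13
ee_pos: [0.3505, -0.2474, 0.2518]
eef_rot: [0.793, -0.61, 0.001, 0.0]
ft_force: [1.0, -0.1, -0.5]
width: 0.0659
t 1.13 shift [-0.2951 -0.2396  0.0516] |d| 0.384
turn/2 [-1.000e-04 -5.000e-04 -1.305e-01]
```

```bash
python3 -m crank '[{"x":-0.148,"y":-0.12,"z":0,"ax":0,"ay":0,"az":0,"claw":-0.52},{"x":-0.148,"y":-0.12,"z":0,"ax":0,"ay":0,"az":0,"claw":-0.52},{"x":-0.148,"y":-0.12,"z":0,"ax":0,"ay":0,"az":0,"claw":-0.52},{"x":-0.148,"y":-0.12,"z":0,"ax":0,"ay":0,"az":0,"claw":-0.52},{"x":-0.148,"y":-0.12,"z":0,"ax":0,"ay":0,"az":0,"claw":-0.52}]'
python3 -m crank '[{"x":-0.147,"y":-0.12,"z":0.05,"ax":0,"ay":0,"az":-0.1305,"claw":-0.52},{"x":-0.147,"y":-0.12,"z":0.05,"ax":0,"ay":0,"az":-0.1305,"claw":-0.52},{"x":-0.147,"y":-0.12,"z":0.05,"ax":0,"ay":0,"az":-0.1305,"claw":-0.52},{"x":-0.147,"y":-0.12,"z":0.05,"ax":0,"ay":0,"az":-0.1305,"claw":-0.52},{"x":-0.147,"y":-0.12,"z":0.05,"ax":0,"ay":0,"az":-0.1305,"claw":-0.52}]'
python3 -c "
from h import *
go(.5063,.0993,.2,-1.05)
cv2.imwrite('pics/a1.png',np.hstack([cv2.resize(camera('scene')['color'][60:340,180:420],None,fx=1.6,fy=1.6),cv2.resize(camera('top')['color'][80:360,180:420],None,fx=1.6,fy=1.6)]))"
```

```text
time: 1.55
ee_pos: [0.4289, -0.0715, 0.2516]
eef_rot: [0.794, -0.608, 0.001, -0.0]
ft_force: [0.5, -0.9, 0.4]
width: 0.0662
time: 1.97
ee_pos: [0.5065, 0.1003, 0.2006]
eef_rot: [0.866, -0.501, -0.0, -0.001]
ft_force: [-0.3, -0.2, -0.0]
width: 0.0662
t 1.97 shift [0.0008 0.0007 0.0006] |d| 0.001
turn/2 [-0.0005  0.0003  0.0005]
```

View pics/a1.png

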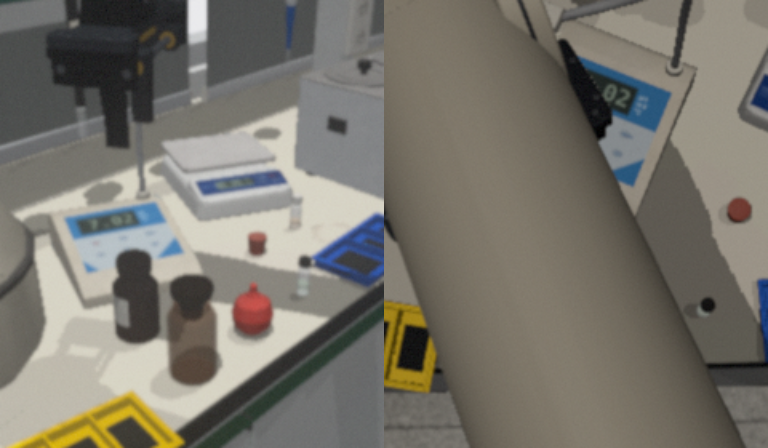

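The gripper is above the powder bottle, with fingertips at full-image scene pixels of about (253,152) and (270,135). I'll check that against the projected TCP before going down.

```bash
python3 -c "
from h import *
S=camera('scene'); s=r.read_state(); p=s['ee_pos']; x=R.from_quat(s['eef_rot']).apply([1,0,0])
print(proj(S,[p,p+.04*x,p-.04*x]))
go(.5063,.0993,.1)"
```

```text
[[263.86304833 166.66362992]
 [271.00843714 157.86723783]
 [256.0340686  176.29894068]]
t 2.12 shift [ 0.0004 -0.0006  0.1003] |d| 0.1
```

```bash
cat > ov.py <<'E'
from h import *
import sys
s=r.read_state(); p=s['ee_pos']; q=R.from_quat(s['eef_rot']); w=s['width']/2
V=[]
for n,(x0,x1,y0,y1) in(('scene',(180,380,40,300)),('top',(200,400,60,320))):
    c=camera(n); im=cv2.resize(c['color'][y0:y1,x0:x1],None,fx=2,fy=2,interpolation=cv2.INTER_CUBIC)
    def L(a,b,col):
        P=proj(c,[p+q.apply(a),p+q.apply(b)]); P=((P-[x0,y0])*2).astype(int); cv2.line(im,tuple(map(int,P[0])),tuple(map(int,P[1])),col,1)
    for sg in(1,-1): L([sg*w,0,0],[sg*w,0,-.07],(0,255,0)); L([sg*(w+.015),0,0],[sg*(w+.015),0,-.07],(0,255,0))
    B=[[-.095,-.0375],[.095,-.0375],[.095,.0375],[-.095,.0375]]
    for i in range(4): L([*B[i],-.07],[*B[(i+1)%4],-.07],(0,0,255))
    V.append(im)
cv2.imwrite(sys.argv[1],np.hstack(V))
E
python3 ov.py pics/a2.png
```

```text
(no output)
```

View pics/a2.png

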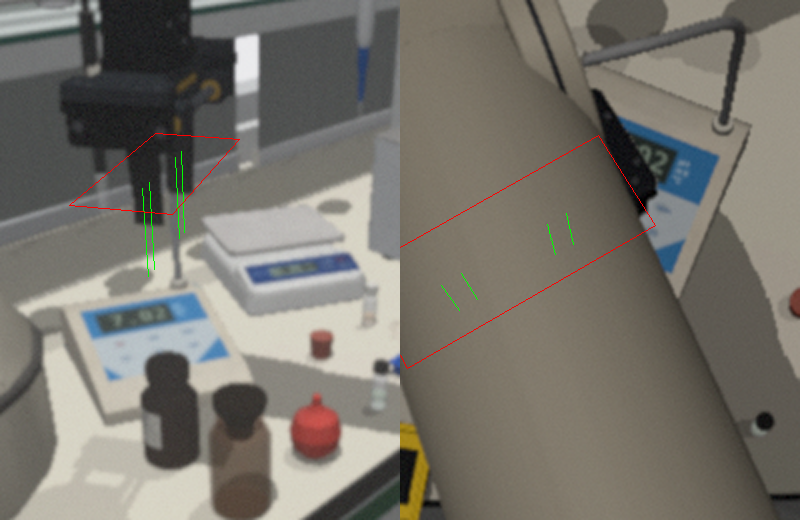

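The real gripper shows about 24 px (roughly 45 mm) higher in the scene view than the reported TCP. Fingers and body are shifted by the same amount. I'll go down 0.1 m, which is safe either way, and look again.

```bash
python3 -m crank '[{"x":0,"y":0,"z":0.03,"ax":0,"ay":0,"az":0,"claw":-0.52},{"x":0,"y":0,"z":0.06,"ax":0,"ay":0,"az":0,"claw":-0.52},{"x":0,"y":0,"z":0.09,"ax":0,"ay":0,"az":0,"claw":-0.52},{"x":0,"y":0,"z":0.095,"ax":0,"ay":0,"az":0,"claw":-0.52},{"x":0,"y":0,"z":0.095,"ax":0,"ay":0,"az":0,"claw":-0.52}]'
python3 ov.py pics/a3.png; python3 -c "
from h import *
print(r.read_state()['joint_positions'])"
```

```text
time: 2.63
ee_pos: [0.5051, 0.0951, 0.1053]
eef_rot: [0.865, -0.502, -0.001, 0.001]
ft_force: [-0.3, -0.2, -0.1]
width: 0.066
[ 0.4850419   0.24920842 -0.85315296  1.80918835  0.20391582  1.17233053
 -1.48436676]
```

View pics/a3.png

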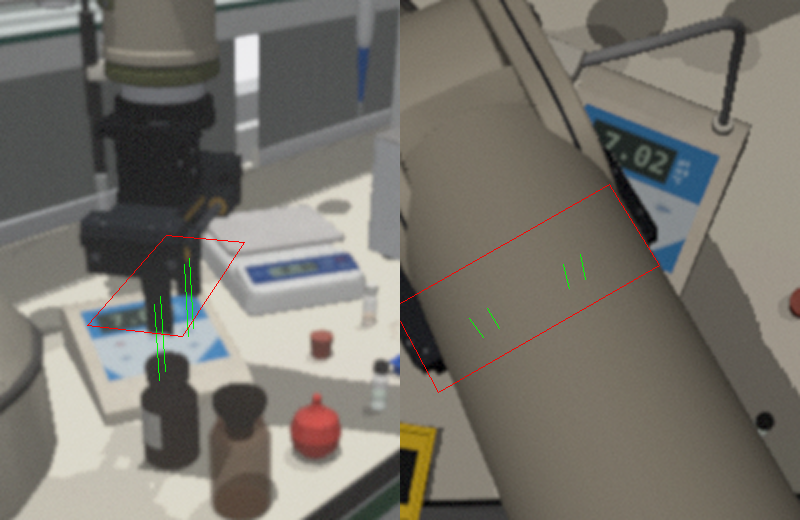

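The offset persists: the tips are again about 22 px (around 40 mm) above the reported TCP, while laterally it agrees within about 3 mm. I'll check whether the 4 mm y drift was only lag.

```bash
python3 -c "
from h import *
s=r.read_state();print(s['ee_pos'],s['joint_vel'].round(3),R.from_quat(s['eef_rot']).as_matrix().round(4).tolist())
go(.5063,.0993,.06,-1.05)"
```

```text
[0.50704612 0.096233   0.10792875] [-0.003 -0.01  -0.007 -0.016  0.001 -0.004 -0.004] [[0.4957, -0.8685, 0.0019], [-0.8685, -0.4957, -0.0002], [0.0011, -0.0016, -1.0]]
t 2.73 shift [-0.0031 -0.0008  0.0479] |d| 0.048
turn/2 [-0.0008 -0.0006 -0.0011]
```

```bash
python3 -m crank '[{"x":-0.003,"y":0,"z":0,"ax":0,"ay":0,"az":0,"claw":-0.8},{"x":-0.003,"y":0,"z":0.015,"ax":0,"ay":0,"az":0,"claw":-0.8},{"x":-0.003,"y":0,"z":0.03,"ax":0,"ay":0,"az":0,"claw":-0.8},{"x":-0.003,"y":0,"z":0.045,"ax":0,"ay":0,"az":0,"claw":-0.8},{"x":-0.003,"y":0,"z":0.045,"ax":0,"ay":0,"az":0,"claw":-0.8}]'
python3 ov.py pics/a4.png; python3 -c "
from h import *
for i in range(3):
  camera('top');print(r.read_state()['ee_pos'],r.read_state()['ft_force'])"
```

```text
time: 3.15
ee_pos: [0.504, 0.099, 0.0603]
eef_rot: [0.865, -0.502, -0.0, 0.001]
ft_force: [-0.6, 0.1, 0.4]
width: 0.0779
[0.50550369 0.09966835 0.06270818] [-0.34622749  0.95938688  0.593843  ]
[0.50563081 0.09960888 0.06273343] [0.47700766 0.22863281 0.15109502]
[0.5055621  0.09955743 0.06259165] [ 0.423509   -0.28976154 -0.68294487]
```

View pics/a4.png

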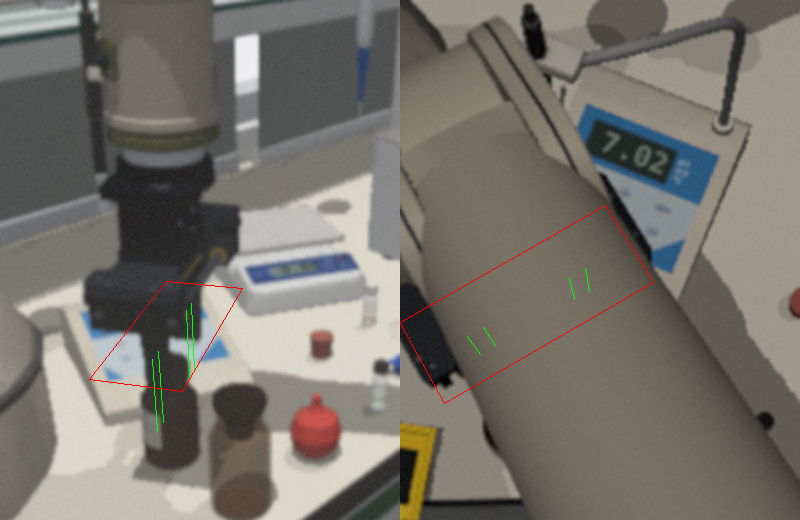

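Same offset a third time: the tips are really near z≈0.105 when 0.0625 is reported. That means reported z reads about 43 mm low, so I'll descend further to the image-based height and watch the force.

```bash
python3 -m crank '[{"x":0,"y":0,"z":0.01,"ax":0,"ay":0,"az":0,"claw":-0.8},{"x":0,"y":0,"z":0.02,"ax":0,"ay":0,"az":0,"claw":-0.8},{"x":0,"y":0,"z":0.03,"ax":0,"ay":0,"az":0,"claw":-0.8},{"x":0,"y":0,"z":0.04,"ax":0,"ay":0,"az":0,"claw":-0.8},{"x":0,"y":0,"z":0.04,"ax":0,"ay":0,"az":0,"claw":-0.8}]'
python3 ov.py pics/a5.png
```

```text
time: 3.82
ee_pos: [0.5029, 0.099, 0.0185]
eef_rot: [0.865, -0.502, -0.002, 0.001]
ft_force: [-1.1, -0.7, 0.5]
width: 0.0781
```

View pics/a5.png

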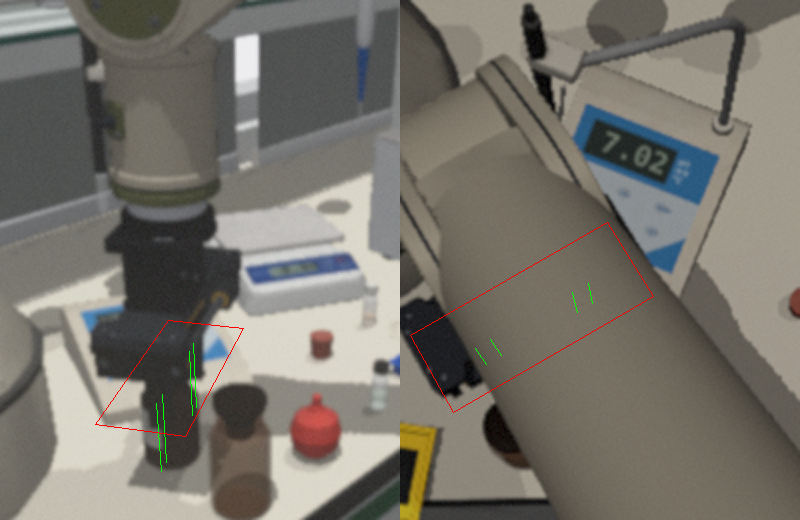

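No contact force with reported z at 0.0185, and the body is still clearly above the cap (body bottom at about row 375 in the crop). I'll go down another 22 mm and close.

```bash
python3 -m crank '[{"x":0,"y":0,"z":0.007,"ax":0,"ay":0,"az":0,"claw":-0.8},{"x":0,"y":0,"z":0.014,"ax":0,"ay":0,"az":0,"claw":-0.8},{"x":0,"y":0,"z":0.02,"ax":0,"ay":0,"az":0,"claw":-0.8},{"x":0,"y":0,"z":0.02,"ax":0,"ay":0,"az":0,"claw":-0.8},{"x":0,"y":0,"z":0.02,"ax":0,"ay":0,"az":0,"claw":-0.8}]'
python3 -m crank '[{"x":0,"y":0,"z":0,"ax":0,"ay":0,"az":0,"claw":0.2},{"x":0,"y":0,"z":0,"ax":0,"ay":0,"az":0,"claw":0.4},{"x":0,"y":0,"z":0,"ax":0,"ay":0,"az":0,"claw":0.6},{"x":0,"y":0,"z":0,"ax":0,"ay":0,"az":0,"claw":0.6},{"x":0,"y":0,"z":0,"ax":0,"ay":0,"az":0,"claw":0.6}]' 25
python3 -c "
from h import *
for i in range(3): camera('top')
s=r.read_state();print(s['ee_pos'],s['ft_force'],s['width'])"
```

```text
time: 4.33
ee_pos: [0.5043, 0.0993, 0.0007]
eef_rot: [0.865, -0.502, -0.0, 0.0]
ft_force: [0.4, -0.0, -0.3]
width: 0.0781
time: 4.75
ee_pos: [0.5047, 0.0994, 0.0013]
eef_rot: [0.865, -0.502, 0.0, -0.0]
ft_force: [-1.3, 1.0, 0.4]
width: 0.0524
[0.50468952 0.0995269  0.00127022] [0.12937788 0.5967705  1.65945512] 0.050657386864928516
```

```bash
python3 -m crank '[{"x":0,"y":0,"z":-0.005,"ax":0,"ay":0,"az":0,"claw":0.6},{"x":0,"y":0,"z":-0.015,"ax":0,"ay":0,"az":0,"claw":0.6},{"x":0,"y":0,"z":-0.03,"ax":0,"ay":0,"az":0,"claw":0.6},{"x":0,"y":0,"z":-0.04,"ax":0,"ay":0,"az":0,"claw":0.6},{"x":0,"y":0,"z":-0.04,"ax":0,"ay":0,"az":0,"claw":0.6}]'
python3 ov.py pics/a6.png;python3 -c "
from h import *
s=r.read_state();print(s['ee_pos'],s['ft_force'],s['width']);go(.405,-.1983,.15)"
```

```text
time: 5.32
ee_pos: [0.5063, 0.0996, 0.0437]
eef_rot: [0.865, -0.502, 0.002, -0.001]
ft_force: [1.2, 1.1, -1.9]
width: 0.0501
[0.50498731 0.09908975 0.04152236] [ 0.01455618 -1.0748586  -2.86606826] 0.050403242386725236
t 5.42 shift [ 0.2086  0.2343 -0.1085] |d| 0.332
```

View pics/a6.png

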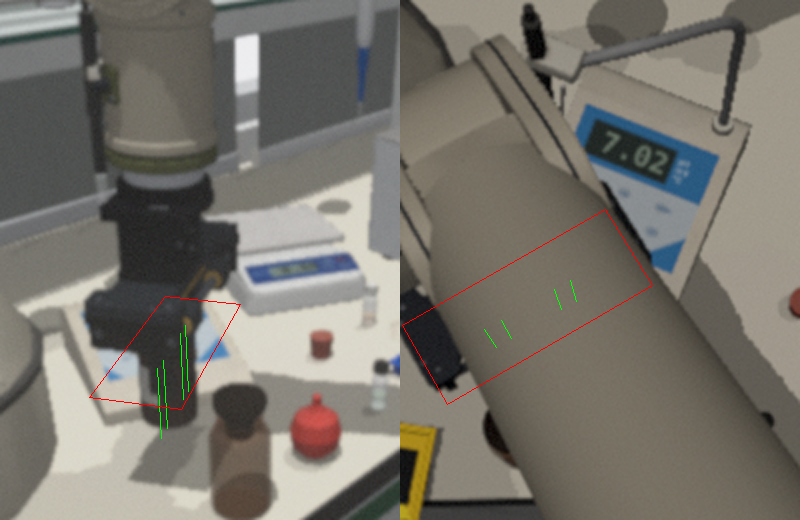

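The bottle is held, with its base at about row 425 of the crop (465 before the lift). Reported z at grip was 0.0013, so on the tray floor it should be about 0.005. Next is the carry to the blue tray.

```bash
python3 -m crank '[{"x":0,"y":0,"z":-0.025,"ax":0,"ay":0,"az":0,"claw":0.6},{"x":0,"y":0,"z":-0.06,"ax":0,"ay":0,"az":0,"claw":0.6},{"x":0.01,"y":0.01,"z":-0.09,"ax":0,"ay":0,"az":0,"claw":0.6},{"x":0.03,"y":0.03,"z":-0.1,"ax":0,"ay":0,"az":0,"claw":0.6},{"x":0.05,"y":0.056,"z":-0.1,"ax":0,"ay":0,"az":0,"claw":0.6}]'
python3 -m crank '[{"x":0.022,"y":0.025,"z":0,"ax":0,"ay":0,"az":0,"claw":0.6},{"x":0.046,"y":0.052,"z":0,"ax":0,"ay":0,"az":0,"claw":0.6},{"x":0.07,"y":0.078,"z":0,"ax":0,"ay":0,"az":0,"claw":0.6},{"x":0.094,"y":0.104,"z":0,"ax":0,"ay":0,"az":0,"claw":0.6},{"x":0.115,"y":0.13,"z":0,"ax":0,"ay":0,"az":0,"claw":0.6}]'
python3 -m crank '[{"x":0.02,"y":0.022,"z":0,"ax":0,"ay":0,"az":0,"claw":0.6},{"x":0.035,"y":0.04,"z":0,"ax":0,"ay":0,"az":0,"claw":0.6},{"x":0.043,"y":0.048,"z":0,"ax":0,"ay":0,"az":0,"claw":0.6},{"x":0.043,"y":0.048,"z":0,"ax":0,"ay":0,"az":0,"claw":0.6},{"x":0.043,"y":0.048,"z":0,"ax":0,"ay":0,"az":0,"claw":0.6}]'
python3 -c "
from h import *
camera('top')
s=r.read_state();print(s['ee_pos'],s['ft_force'],s['width'],s['joint_positions'].round(2));go(.405,-.1983,.045,-1.05)"
```

```text
time: 5.83
ee_pos: [0.4825, 0.0289, 0.1434]
eef_rot: [0.866, -0.5, 0.002, -0.001]
ft_force: [0.6, -1.1, -2.2]
width: 0.0506
time: 6.25
ee_pos: [0.4239, -0.1382, 0.1406]
eef_rot: [0.865, -0.502, -0.0, 0.0]
ft_force: [1.3, -0.1, -0.5]
width: 0.0503
time: 6.67
ee_pos: [0.4049, -0.1968, 0.1407]
eef_rot: [0.865, -0.502, -0.0, -0.0]
ft_force: [-0.2, -0.2, -1.9]
width: 0.0504
[ 0.40527272 -0.19608497  0.14085411] [-0.40189572 -0.08873048 -0.65328574] 0.05081242075112854 [ 0.95  0.01 -0.6   1.93  0.    1.21 -0.7 ]
t 6.72 shift [0.0019 0.0014 0.0959] |d| 0.096
turn/2 [-0.0001  0.0004  0.0001]
```

```bash
python3 -m crank '[{"x":0.002,"y":0.001,"z":0.025,"ax":0,"ay":0,"az":0,"claw":0.6},{"x":0.002,"y":0.001,"z":0.055,"ax":0,"ay":0,"az":0,"claw":0.6},{"x":0.002,"y":0.001,"z":0.085,"ax":0,"ay":0,"az":0,"claw":0.6},{"x":0.002,"y":0.001,"z":0.1,"ax":0,"ay":0,"az":0,"claw":0.6},{"x":0.002,"y":0.001,"z":0.1,"ax":0,"ay":0,"az":0,"claw":0.6}]'
sed -i 's/(180,380,40,300)/(300,500,80,340)/;s/(200,400,60,320)/(370,570,100,360)/' ov.py
python3 ov.py pics/a7.png
```

```text
time: 7.13
ee_pos: [0.4034, -0.1968, 0.0381]
eef_rot: [0.866, -0.5, -0.003, -0.0]
ft_force: [-1.1, -0.0, -0.7]
width: 0.0507
```

View pics/a7.png

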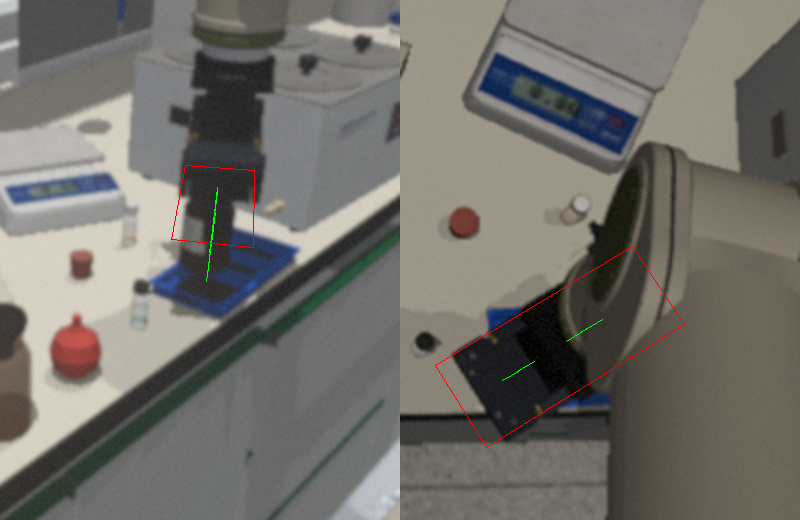

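```bash
python3 - <<'E'
from h import *
S=camera('scene')
a=np.linspace(0,2*np.pi,60)
for z in(.03,.037,.045):
    P=proj(S,np.c_[.4045+.026*np.cos(a),-.197+.026*np.sin(a),a*0+z]); print(z,((P.min(0)-[300,80])*2).round(),((P.max(0)-[300,80])*2).round())
print(r.read_state()['ee_pos']); go(.405,-.1985,.008)
cv2.imwrite('pics/b.png',cv2.resize(S['color'][170:250,350:460],None,fx=7,fy=7,interpolation=cv2.INTER_CUBIC))
E
```

```text
0.03 [182. 258.] [232. 281.]
0.037 [183. 252.] [233. 276.]
0.045 [184. 246.] [234. 269.]
[ 0.40612997 -0.19897544  0.04222876]
t 7.28 shift [-0.001   0.0008  0.0342] |d| 0.034
```

View pics/b.png

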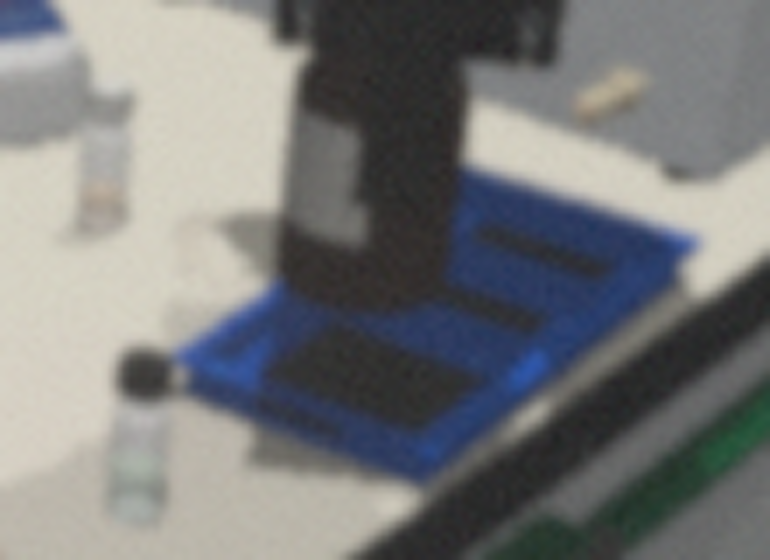

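The bottle base spans crop x 275–445 with its bottom at row 312, which drops to about (363,377). The bay liner centre is at (375,378), so the bottle is only about 3 mm off. I'll nudge it and lower to the floor.

```bash
python3 -m crank '[{"x":0.0007,"y":0.003,"z":0.008,"ax":0,"ay":0,"az":0,"claw":0.6},{"x":0.0007,"y":0.003,"z":0.016,"ax":0,"ay":0,"az":0,"claw":0.6},{"x":0.0007,"y":0.003,"z":0.024,"ax":0,"ay":0,"az":0,"claw":0.6},{"x":0.0007,"y":0.003,"z":0.031,"ax":0,"ay":0,"az":0,"claw":0.6},{"x":0.0007,"y":0.003,"z":0.031,"ax":0,"ay":0,"az":0,"claw":0.6}]'
python3 -m crank '[{"x":0,"y":0,"z":0.001,"ax":0,"ay":0,"az":0,"claw":0.6},{"x":0,"y":0,"z":0.002,"ax":0,"ay":0,"az":0,"claw":0.6},{"x":0,"y":0,"z":0.003,"ax":0,"ay":0,"az":0,"claw":0.6},{"x":0,"y":0,"z":0.004,"ax":0,"ay":0,"az":0,"claw":0.6},{"x":0,"y":0,"z":0.004,"ax":0,"ay":0,"az":0,"claw":0.6}]'
python3 -c "
from h import *
for i in range(3):
  camera('top');s=r.read_state();print(s['ee_pos'],s['ft_force'])"
```

```text
time: 7.7
ee_pos: [0.4017, -0.2013, 0.0086]
eef_rot: [0.865, -0.502, -0.001, -0.0]
ft_force: [0.2, -0.1, -0.5]
width: 0.0505
time: 8.12
ee_pos: [0.4028, -0.2018, 0.0062]
eef_rot: [0.865, -0.502, 0.0, 0.0]
ft_force: [-0.6, 0.3, -1.0]
width: 0.0508
[ 0.40278456 -0.2018269   0.00623658] [-0.29202266 -0.28601415 -1.55526323]
[ 0.40278173 -0.20183167  0.00624375] [ 0.27492186  0.27413401 -1.73207653]
[ 0.4027972  -0.20181547  0.00624604] [ 0.68141421  0.36449047 -1.75652776]
```

```bash
python3 -m crank '[{"x":0,"y":0,"z":0.0005,"ax":0,"ay":0,"az":0,"claw":0.6},{"x":0,"y":0,"z":0.001,"ax":0,"ay":0,"az":0,"claw":0.6},{"x":0,"y":0,"z":0.0015,"ax":0,"ay":0,"az":0,"claw":0.6},{"x":0,"y":0,"z":0.002,"ax":0,"ay":0,"az":0,"claw":0.6},{"x":0,"y":0,"z":0.002,"ax":0,"ay":0,"az":0,"claw":0.6}]'
python3 -c "
from h import *
for i in range(3):
  camera('top');s=r.read_state();print(s['ee_pos'],s['ft_force'])"
```

```text
time: 8.68
ee_pos: [0.4032, -0.2016, 0.0051]
eef_rot: [0.865, -0.502, 0.0, 0.0]
ft_force: [-4.7, 3.5, 13.0]
width: 0.0505
[ 0.40316595 -0.20166413  0.00508053] [-3.79876086  3.02794177 13.09286496]
[ 0.40313935 -0.20165601  0.00505993] [-4.04592146  3.61792932 13.26835349]
[ 0.40315713 -0.2016698   0.00508669] [-3.75985464  3.58986007 13.44045205]
```

Contact at reported z = 0.0051, as predicted. Now I'll release and go up.

```bash
python3 -m crank '[{"x":0,"y":0,"z":-0.001,"ax":0,"ay":0,"az":0,"claw":0.0},{"x":0,"y":0,"z":-0.001,"ax":0,"ay":0,"az":0,"claw":-0.5},{"x":0,"y":0,"z":-0.001,"ax":0,"ay":0,"az":0,"claw":-0.7},{"x":0,"y":0,"z":-0.001,"ax":0,"ay":0,"az":0,"claw":-0.7},{"x":0,"y":0,"z":-0.001,"ax":0,"ay":0,"az":0,"claw":-0.7}]'
python3 -m crank '[{"x":0,"y":0,"z":-0.01,"ax":0,"ay":0,"az":0,"claw":-0.7},{"x":0,"y":0,"z":-0.03,"ax":0,"ay":0,"az":0,"claw":-0.7},{"x":0,"y":0,"z":-0.06,"ax":0,"ay":0,"az":0,"claw":-0.7},{"x":0,"y":0,"z":-0.1,"ax":0,"ay":0,"az":0,"claw":-0.7},{"x":0,"y":0,"z":-0.12,"ax":0,"ay":0,"az":0,"claw":-0.7}]'
python3 -c "
from h import *
camera('top');go(.4177,-.0957,.08,0)"
```

```text
time: 9.25
ee_pos: [0.4027, -0.2018, 0.005]
eef_rot: [0.865, -0.502, -0.0, 0.0]
ft_force: [0.2, 0.4, -0.6]
width: 0.0689
time: 9.67
ee_pos: [0.4041, -0.2019, 0.1297]
eef_rot: [0.865, -0.501, 0.002, -0.0]
ft_force: [1.1, -0.8, -0.4]
width: 0.0739
t 9.72 shift [-0.0873 -0.0635  0.0518] |d| 0.12
turn/2 [ 2.000e-04 -4.300e-03 -5.252e-01]
```

```bash
python3 -m crank '[{"x":-0.017,"y":-0.012,"z":0,"ax":0,"ay":0,"az":-0.052,"claw":0},{"x":-0.034,"y":-0.025,"z":0,"ax":0,"ay":0,"az":-0.104,"claw":0},{"x":-0.052,"y":-0.038,"z":0,"ax":0,"ay":0,"az":-0.156,"claw":0},{"x":-0.07,"y":-0.05,"z":0,"ax":0,"ay":0,"az":-0.208,"claw":0},{"x":-0.087,"y":-0.063,"z":0,"ax":0,"ay":0,"az":-0.26,"claw":0}]'
python3 -m crank '[{"x":0,"y":0,"z":0,"ax":0,"ay":0,"az":-0.06,"claw":0},{"x":0,"y":0,"z":0,"ax":0,"ay":0,"az":-0.12,"claw":0},{"x":0,"y":0,"z":0,"ax":0,"ay":0,"az":-0.18,"claw":0},{"x":0,"y":0,"z":0,"ax":0,"ay":0,"az":-0.24,"claw":0},{"x":0,"y":0,"z":0,"ax":0,"ay":0,"az":-0.265,"claw":0}]'
python3 -c "
from h import *
camera('top');camera('top');go(.4177,-.0957,.02,0);print(r.read_state()['joint_positions'].round(2))"
```

```text
time: 10.13
ee_pos: [0.4141, -0.0938, 0.1257]
eef_rot: [0.966, -0.26, 0.0, 0.0]
ft_force: [-0.4, 0.1, -0.7]
width: 0.0493
time: 10.55
ee_pos: [0.4142, -0.0948, 0.1257]
eef_rot: [1.0, 0.003, 0.0, 0.0]
ft_force: [-0.4, 0.2, -0.1]
width: 0.0436
t 10.65 shift [0.0034 0.0008 0.1056] |d| 0.106
turn/2 [ 0.0001 -0.0002  0.    ]
[ 0.84 -0.04 -0.7   2.   -0.03  1.17  0.16]
```

```bash
python3 -m crank '[{"x":0.0035,"y":0.001,"z":0.03,"ax":0,"ay":0,"az":0,"claw":0},{"x":0.0035,"y":0.001,"z":0.06,"ax":0,"ay":0,"az":0,"claw":0},{"x":0.0035,"y":0.001,"z":0.09,"ax":0,"ay":0,"az":0,"claw":0},{"x":0.0035,"y":0.001,"z":0.11,"ax":0,"ay":0,"az":0,"claw":0},{"x":0.0035,"y":0.001,"z":0.11,"ax":0,"ay":0,"az":0,"claw":0}]'
python3 - <<'E'
from h import *
S=camera('scene'); s=r.read_state(); p=s['ee_pos']; w=s['width']/2; print(p,w)
x0,y0=310,140
print(((proj(S,[p+[w,0,.043],p+[-w,0,.043],p+[0,0,.043],[.4177,-.0957,.052]])-[x0,y0])*6).round().tolist())
cv2.imwrite('pics/v1.png',cv2.resize(S['color'][y0:y0+100,x0:x0+130],None,fx=6,fy=6,interpolation=cv2.INTER_CUBIC))
E
```

```text
time: 11.07
ee_pos: [0.4149, -0.0952, 0.0121]
eef_rot: [1.0, -0.002, -0.003, -0.001]
ft_force: [-0.6, 1.0, -0.5]
width: 0.0437
[ 0.41630314 -0.09537255  0.01418096] 0.02202869377977509
[[317.0, 450.0], [426.0, 495.0], [371.0, 472.0], [367.0, 484.0]]
```

View pics/v1.png

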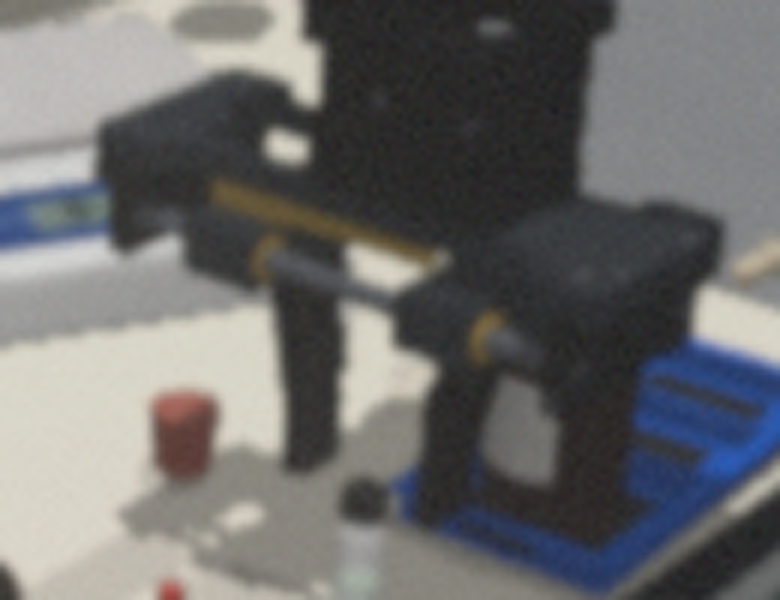

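The finger tips straddle the vial cap at (365,490) with the gap centre at about (379,485), so I need 2–3 mm of correction. The tip rows give a z offset of about +0.040. Four pictures are left, so from here I'll rely on numbers: force, width and colour blobs.

```bash
python3 -m crank '[{"x":0.002,"y":-0.002,"z":0.009,"ax":0,"ay":0,"az":0,"claw":0},{"x":0.002,"y":-0.002,"z":0.018,"ax":0,"ay":0,"az":0,"claw":0},{"x":0.002,"y":-0.002,"z":0.027,"ax":0,"ay":0,"az":0,"claw":0},{"x":0.002,"y":-0.002,"z":0.036,"ax":0,"ay":0,"az":0,"claw":0},{"x":0.002,"y":-0.002,"z":0.036,"ax":0,"ay":0,"az":0,"claw":0}]' 12
python3 -m crank '[{"x":0,"y":0,"z":0,"ax":0,"ay":0,"az":0,"claw":0.4},{"x":0,"y":0,"z":0,"ax":0,"ay":0,"az":0,"claw":0.7},{"x":0,"y":0,"z":0,"ax":0,"ay":0,"az":0,"claw":0.9},{"x":0,"y":0,"z":0,"ax":0,"ay":0,"az":0,"claw":0.9},{"x":0,"y":0,"z":0,"ax":0,"ay":0,"az":0,"claw":0.9}]' 12
python3 -c "
from h import *
for i in range(3): camera('top')
s=r.read_state();print(s['ee_pos'],s['ft_force'],s['width'])"
```

```text
time: 11.53
ee_pos: [0.4187, -0.0938, -0.0223]
eef_rot: [1.0, -0.001, -0.001, -0.0]
ft_force: [-0.0, 0.1, 0.6]
width: 0.0432
time: 11.95
ee_pos: [0.4199, -0.0941, -0.0206]
eef_rot: [1.0, -0.001, 0.0, 0.0]
ft_force: [-0.7, 0.3, 0.0]
width: 0.0175
[ 0.41992699 -0.09409154 -0.02060063] [-0.18994034 -0.29268037  2.15046348] 0.016642112716045095
```

Vial gripped (17 mm). I'll lift it over the bottle to the far small bay of the blue tray.

```bash
python3 -m crank '[{"x":0,"y":0,"z":-0.02,"ax":0,"ay":0,"az":0,"claw":0.9},{"x":0,"y":0,"z":-0.05,"ax":0,"ay":0,"az":0,"claw":0.9},{"x":0,"y":0,"z":-0.085,"ax":0,"ay":0,"az":0,"claw":0.9},{"x":0,"y":0,"z":-0.12,"ax":0,"ay":0,"az":0,"claw":0.9},{"x":0,"y":0,"z":-0.145,"ax":0,"ay":0,"az":0,"claw":0.9}]'
python3 -m crank '[{"x":-0.002,"y":0.03,"z":0,"ax":0,"ay":0,"az":0,"claw":0.9},{"x":-0.004,"y":0.065,"z":0,"ax":0,"ay":0,"az":0,"claw":0.9},{"x":-0.006,"y":0.1,"z":0,"ax":0,"ay":0,"az":-0.01,"claw":0.9},{"x":-0.007,"y":0.135,"z":0,"ax":0,"ay":0,"az":-0.02,"claw":0.9},{"x":-0.007,"y":0.165,"z":0,"ax":0,"ay":0,"az":-0.025,"claw":0.9}]'
python3 -m crank '[{"x":0,"y":0.025,"z":0,"ax":0,"ay":0,"az":0,"claw":0.9},{"x":0,"y":0.045,"z":0,"ax":0,"ay":0,"az":0,"claw":0.9},{"x":0,"y":0.045,"z":0,"ax":0,"ay":0,"az":0,"claw":0.9},{"x":0,"y":0.045,"z":0,"ax":0,"ay":0,"az":0,"claw":0.9},{"x":0,"y":0.045,"z":0,"ax":0,"ay":0,"az":0,"claw":0.9}]'
python3 -c "
from h import *
for i in range(2): camera('top')
s=r.read_state();print(s['ee_pos'],s['ft_force'],s['width'],s['joint_positions'].round(2));go(.412,-.305,.04,.05)"
```

```text
time: 12.52
ee_pos: [0.4204, -0.0938, 0.1271]
eef_rot: [1.0, -0.0, 0.001, 0.0]
ft_force: [1.8, -0.2, -0.3]
width: 0.0167
time: 12.93
ee_pos: [0.4117, -0.2615, 0.1242]
eef_rot: [1.0, 0.024, -0.0, 0.0]
ft_force: [1.3, 0.2, -0.5]
width: 0.0163
time: 13.35
ee_pos: [0.4148, -0.303, 0.124]
eef_rot: [1.0, 0.025, -0.0, -0.0]
ft_force: [1.0, 0.0, -0.2]
width: 0.0164
[ 0.41495281 -0.30278646  0.12422122] [-0.36326279 -0.22077935  0.10700326] 0.01665732696907766 [ 1.02  0.17 -0.53  1.81  0.09  1.19  0.52]
t 13.45 shift [-0.0031  0.0021  0.0842] |d| 0.084
turn/2 [-0.      0.      0.0003]
```

```bash
python3 -m crank '[{"x":-0.003,"y":0.002,"z":0.03,"ax":0,"ay":0,"az":0,"claw":0.9},{"x":-0.003,"y":0.002,"z":0.06,"ax":0,"ay":0,"az":0,"claw":0.9},{"x":-0.003,"y":0.002,"z":0.09,"ax":0,"ay":0,"az":0,"claw":0.9},{"x":-0.003,"y":0.002,"z":0.115,"ax":0,"ay":0,"az":0,"claw":0.9},{"x":-0.003,"y":0.002,"z":0.115,"ax":0,"ay":0,"az":0,"claw":0.9}]'
python3 -m crank '[{"x":0,"y":0,"z":0.006,"ax":0,"ay":0,"az":0,"claw":0.9},{"x":0,"y":0,"z":0.012,"ax":0,"ay":0,"az":0,"claw":0.9},{"x":0,"y":0,"z":0.016,"ax":0,"ay":0,"az":0,"claw":0.9},{"x":0,"y":0,"z":0.02,"ax":0,"ay":0,"az":0,"claw":0.9},{"x":0,"y":0,"z":0.02,"ax":0,"ay":0,"az":0,"claw":0.9}]'
python3 -c "
from h import *
for i in range(2): camera('top')
s=r.read_state();print(s['ee_pos'],s['ft_force'],s['width'])"
```

```text
time: 13.87
ee_pos: [0.4091, -0.3033, 0.005]
eef_rot: [1.0, 0.025, -0.003, -0.002]
ft_force: [-1.0, 0.6, -0.9]
width: 0.0166
time: 14.28
ee_pos: [0.4119, -0.3062, -0.0108]
eef_rot: [1.0, 0.024, 0.0, 0.0]
ft_force: [-0.1, -0.0, -0.4]
width: 0.0167
[ 0.41206371 -0.30625244 -0.01039945] [ 0.16715366  0.6912252  -0.85159965] 0.016443585622199604
```

Expected floor contact is at about −0.0166, so I'll do the last 6 mm gently.

```bash
python3 -m crank '[{"x":0,"y":0,"z":0.001,"ax":0,"ay":0,"az":0,"claw":0.9},{"x":0,"y":0,"z":0.002,"ax":0,"ay":0,"az":0,"claw":0.9},{"x":0,"y":0,"z":0.003,"ax":0,"ay":0,"az":0,"claw":0.9},{"x":0,"y":0,"z":0.004,"ax":0,"ay":0,"az":0,"claw":0.9},{"x":0,"y":0,"z":0.005,"ax":0,"ay":0,"az":0,"claw":0.9}]'
python3 -m crank '[{"x":0,"y":0,"z":0.0005,"ax":0,"ay":0,"az":0,"claw":0.9},{"x":0,"y":0,"z":0.001,"ax":0,"ay":0,"az":0,"claw":0.9},{"x":0,"y":0,"z":0.0015,"ax":0,"ay":0,"az":0,"claw":0.9},{"x":0,"y":0,"z":0.0015,"ax":0,"ay":0,"az":0,"claw":0.9},{"x":0,"y":0,"z":0.0015,"ax":0,"ay":0,"az":0,"claw":0.9}]'
python3 -c "
from h import *
for i in range(2): camera('top')
s=r.read_state();print(s['ee_pos'],s['ft_force'],s['width'])"
```

```text
time: 14.8
ee_pos: [0.4118, -0.3061, -0.0159]
eef_rot: [1.0, 0.024, 0.0, 0.0]
ft_force: [0.2, -1.0, -0.2]
width: 0.0166
time: 15.22
ee_pos: [0.412, -0.3062, -0.0166]
eef_rot: [1.0, 0.024, -0.0, 0.0]
ft_force: [-3.0, 2.2, 9.8]
width: 0.0166
[ 0.41192301 -0.30621185 -0.0166645 ] [-3.18731898  1.85901028  9.27797756] 0.016519453258326447
```

```bash
python3 -m crank '[{"x":0,"y":0,"z":-0.0005,"ax":0,"ay":0,"az":0,"claw":0.4},{"x":0,"y":0,"z":-0.0005,"ax":0,"ay":0,"az":0,"claw":0.2},{"x":0,"y":0,"z":-0.0005,"ax":0,"ay":0,"az":0,"claw":0.2},{"x":0,"y":0,"z":-0.0005,"ax":0,"ay":0,"az":0,"claw":0.2},{"x":0,"y":0,"z":-0.0005,"ax":0,"ay":0,"az":0,"claw":0.2}]'
python3 -m crank '[{"x":0,"y":0,"z":-0.02,"ax":0,"ay":0,"az":0,"claw":0},{"x":0,"y":0,"z":-0.05,"ax":0,"ay":0,"az":0,"claw":0},{"x":0,"y":0,"z":-0.085,"ax":0,"ay":0,"az":0,"claw":0},{"x":0,"y":0,"z":-0.12,"ax":0,"ay":0,"az":0,"claw":-0.5},{"x":0,"y":0,"z":-0.15,"ax":0,"ay":0,"az":0,"claw":-0.5}]'
python3 -c "
from h import *
camera('top');go(.412,.0135,.13,0)"
```

```text
time: 15.73
ee_pos: [0.4118, -0.306, -0.017]
eef_rot: [1.0, 0.024, -0.0, -0.0]
ft_force: [0.4, 0.0, 0.3]
width: 0.0335
time: 16.15
ee_pos: [0.412, -0.306, 0.1354]
eef_rot: [1.0, 0.025, 0.0, 0.0]
ft_force: [0.3, -0.2, 0.2]
width: 0.0504
t 16.2 shift [ 0.0132 -0.3209  0.0093] |d| 0.321
turn/2 [ 0.0028 -0.0032  0.0246]
```

```bash
python3 -m crank '[{"x":0.003,"y":-0.03,"z":0,"ax":0,"ay":0,"az":0.025,"claw":-0.65},{"x":0.006,"y":-0.065,"z":0,"ax":0,"ay":0,"az":0.025,"claw":-0.65},{"x":0.008,"y":-0.1,"z":0,"ax":0,"ay":0,"az":0.025,"claw":-0.65},{"x":0.01,"y":-0.14,"z":0,"ax":0,"ay":0,"az":0.025,"claw":-0.65},{"x":0.012,"y":-0.175,"z":0,"ax":0,"ay":0,"az":0.025,"claw":-0.65}]'
python3 -m crank '[{"x":0,"y":-0.035,"z":0,"ax":0,"ay":0,"az":0,"claw":-0.65},{"x":0,"y":-0.07,"z":0,"ax":0,"ay":0,"az":0,"claw":-0.65},{"x":0,"y":-0.105,"z":0,"ax":0,"ay":0,"az":0,"claw":-0.65},{"x":0,"y":-0.135,"z":0,"ax":0,"ay":0,"az":0,"claw":-0.65},{"x":0,"y":-0.145,"z":0,"ax":0,"ay":0,"az":0,"claw":-0.65}]'
python3 -c "
from h import *
camera('top');camera('top');go(.411,.013,.04,0)"
```

```text
time: 16.62
ee_pos: [0.4149, -0.1285, 0.1329]
eef_rot: [1.0, -0.0, -0.0, 0.0]
ft_force: [1.0, 0.3, -0.1]
width: 0.0714
time: 17.03
ee_pos: [0.4152, 0.0186, 0.1332]
eef_rot: [1.0, 0.002, 0.0, 0.0]
ft_force: [0.5, 0.2, 0.1]
width: 0.0716
t 17.13 shift [-0.0045  0.003   0.0931] |d| 0.093
turn/2 [ 0.0002 -0.0002  0.0014]
```

```bash
python3 -m crank '[{"x":-0.0045,"y":0.003,"z":0.03,"ax":0,"ay":0,"az":0,"claw":-0.65},{"x":-0.0045,"y":0.003,"z":0.06,"ax":0,"ay":0,"az":0,"claw":-0.65},{"x":-0.0045,"y":0.003,"z":0.09,"ax":0,"ay":0,"az":0,"claw":-0.65},{"x":-0.0045,"y":0.003,"z":0.105,"ax":0,"ay":0,"az":0,"claw":-0.65},{"x":-0.0045,"y":0.003,"z":0.105,"ax":0,"ay":0,"az":0,"claw":-0.65}]' 12
python3 -m crank '[{"x":0,"y":0,"z":0.01,"ax":0,"ay":0,"az":0,"claw":-0.65},{"x":0,"y":0,"z":0.02,"ax":0,"ay":0,"az":0,"claw":-0.65},{"x":0,"y":0,"z":0.03,"ax":0,"ay":0,"az":0,"claw":-0.65},{"x":0,"y":0,"z":0.04,"ax":0,"ay":0,"az":0,"claw":-0.65},{"x":0,"y":0,"z":0.04,"ax":0,"ay":0,"az":0,"claw":-0.65}]' 12
python3 -c "
from h import *
camera('top');camera('top');go(.411,.013,-.024,0);print(r.read_state()['ft_force'])"
```

```text
time: 17.55
ee_pos: [0.4082, 0.0101, 0.025]
eef_rot: [1.0, -0.001, -0.003, -0.001]
ft_force: [-0.7, 0.3, -0.3]
width: 0.0718
time: 17.97
ee_pos: [0.4099, 0.0112, -0.0135]
eef_rot: [1.0, -0.001, -0.001, -0.0]
ft_force: [-1.7, 0.7, -0.1]
width: 0.0718
t 18.07 shift [ 0.0003 -0.0015  0.0119] |d| 0.012
turn/2 [-0.0002  0.0003 -0.0003]
[ 0.58340293  0.60445117 -0.79114028]
```

```bash
python3 -m crank '[{"x":0,"y":-0.001,"z":0.006,"ax":0,"ay":0,"az":0,"claw":-0.65},{"x":0,"y":-0.001,"z":0.012,"ax":0,"ay":0,"az":0,"claw":-0.65},{"x":0,"y":-0.001,"z":0.012,"ax":0,"ay":0,"az":0,"claw":-0.4},{"x":0,"y":-0.001,"z":0.012,"ax":0,"ay":0,"az":0,"claw":-0.2},{"x":0,"y":-0.001,"z":0.012,"ax":0,"ay":0,"az":0,"claw":0}]' 12
python3 -m crank '[{"x":0,"y":0,"z":0,"ax":0,"ay":0,"az":0,"claw":0.3},{"x":0,"y":0,"z":0,"ax":0,"ay":0,"az":0,"claw":0.3},{"x":0,"y":0,"z":0,"ax":0,"ay":0,"az":0,"claw":0.3},{"x":0,"y":0,"z":0,"ax":0,"ay":0,"az":0,"claw":0.3},{"x":0,"y":0,"z":0,"ax":0,"ay":0,"az":0,"claw":0.3}]' 12
python3 -c "
from h import *
camera('top');camera('top');s=r.read_state();print(s['ee_pos'],s['ft_force'],s['width'])"
```

```text
time: 18.48
ee_pos: [0.4109, 0.0124, -0.0238]
eef_rot: [1.0, -0.0, 0.0, -0.0]
ft_force: [-0.6, -1.0, 0.7]
width: 0.059
time: 18.9
ee_pos: [0.4111, 0.0123, -0.0237]
eef_rot: [1.0, -0.001, 0.0, 0.0]
ft_force: [1.1, -0.9, 2.5]
width: 0.0463
[ 0.41112598  0.01228502 -0.0236898 ] [-0.41164795 -0.41251016  3.91624565] 0.04586200045027616
```

```bash
python3 -m crank '[{"x":0,"y":0,"z":-0.015,"ax":0,"ay":0,"az":0,"claw":0.3},{"x":0,"y":0,"z":-0.05,"ax":0,"ay":0,"az":0,"claw":0.3},{"x":0,"y":0,"z":-0.09,"ax":0,"ay":0,"az":0,"claw":0.3},{"x":0,"y":0,"z":-0.13,"ax":0,"ay":0,"az":0,"claw":0.3},{"x":0,"y":0,"z":-0.17,"ax":0,"ay":0,"az":0,"claw":0.3}]'
python3 -m crank '[{"x":0.005,"y":-0.03,"z":0,"ax":0,"ay":0,"az":-0.06,"claw":0.3},{"x":0.01,"y":-0.06,"z":0,"ax":0,"ay":0,"az":-0.12,"claw":0.3},{"x":0.01,"y":-0.095,"z":0,"ax":0,"ay":0,"az":-0.18,"claw":0.3},{"x":0.01,"y":-0.13,"z":0,"ax":0,"ay":0,"az":-0.24,"claw":0.3},{"x":0.01,"y":-0.16,"z":0,"ax":0,"ay":0,"az":-0.3,"claw":0.3}]'
python3 -c "
from h import *
s=r.read_state();print(s['ft_force'],s['joint_positions'].round(2));go(.4003,.3334,.15,1.2)"
```

```text
time: 19.42
ee_pos: [0.4102, 0.0128, 0.1479]
eef_rot: [1.0, -0.0, -0.0, -0.0]
ft_force: [1.5, -1.2, -0.5]
width: 0.0462
time: 19.83
ee_pos: [0.4206, 0.1745, 0.1463]
eef_rot: [0.955, 0.298, 0.0, 0.0]
ft_force: [1.1, -0.0, 0.4]
width: 0.0463
[ 1.05268926 -0.00123323  0.35341887] [ 0.58  0.05 -1.07  1.89  0.05  1.22  0.09]
t 19.83 shift [ 0.0737 -0.1423 -0.0037] |d| 0.16
turn/2 [ 4.000e-04 -2.000e-04 -2.974e-01]
```

```bash
python3 -m crank '[{"x":0.015,"y":-0.028,"z":0,"ax":0,"ay":0,"az":-0.06,"claw":0.3},{"x":0.03,"y":-0.057,"z":0,"ax":0,"ay":0,"az":-0.12,"claw":0.3},{"x":0.045,"y":-0.086,"z":0,"ax":0,"ay":0,"az":-0.18,"claw":0.3},{"x":0.06,"y":-0.115,"z":0,"ax":0,"ay":0,"az":-0.24,"claw":0.3},{"x":0.073,"y":-0.142,"z":0,"ax":0,"ay":0,"az":-0.297,"claw":0.3}]'
python3 -c "
from h import *
camera('top');camera('top')
s=r.read_state();print(s['ft_force'],s['joint_positions'].round(2));go(.4003,.3334,.02,1.2)"
```

```text
time: 20.25
ee_pos: [0.4009, 0.3323, 0.1459]
eef_rot: [0.826, 0.564, -0.0, -0.0]
ft_force: [1.4, -0.1, 0.6]
width: 0.046
[-0.16161334 -0.38952921 -0.16019395] [ 0.23  0.34 -1.19  1.74  0.32  1.29  0.18]
t 20.35 shift [-0.0017  0.003   0.1259] |d| 0.126
turn/2 [-0.0016 -0.001   0.0022]
```

Down to reported 0.01 (bulb foot about 0.034 real) and look before it enters the bay.

```bash
python3 -m crank '[{"x":-0.002,"y":0.003,"z":0.03,"ax":0,"ay":0,"az":0,"claw":0.3},{"x":-0.002,"y":0.003,"z":0.065,"ax":0,"ay":0,"az":0,"claw":0.3},{"x":-0.002,"y":0.003,"z":0.1,"ax":0,"ay":0,"az":0,"claw":0.3},{"x":-0.002,"y":0.003,"z":0.133,"ax":0,"ay":0,"az":0,"claw":0.3},{"x":-0.002,"y":0.003,"z":0.133,"ax":0,"ay":0,"az":0,"claw":0.3}]'
python3 - <<'E'
from h import *
S=camera('scene'); camera('top'); s=r.read_state(); p=s['ee_pos']; print(p)
go(.4003,.3334,-.014,1.2)
x0,y0=130,250;f=5
a=np.linspace(0,2*np.pi,60)
def C(x,y,z,rad): P=proj(S,np.c_[x+rad*np.cos(a),y+rad*np.sin(a),a*0+z]); return ((P.min(0)-[x0,y0])*f).round().tolist(),((P.max(0)-[x0,y0])*f).round().tolist()
print('bulb belt',C(p[0],p[1],p[2]+.0237+.027,.0235)); print('foot',C(p[0],p[1],p[2]+.0237,.016)); print('target foot',C(.4003,.3334,.004,.016))
w=-.1818; Rz=np.array([[np.cos(w),-np.sin(w)],[np.sin(w),np.cos(w)]])
B=np.array([[.039,.083],[-.039,.083],[-.039,.011],[.039,.011]])@Rz.T+[.3918,.2872]
print('bay rim inner',((proj(S,np.c_[B,[.016]*4])-[x0,y0])*f).round().tolist())
cv2.imwrite('pics/y1.png',cv2.resize(S['color'][y0:y0+160-10,x0:x0+160],None,fx=f,fy=f,interpolation=cv2.INTER_CUBIC)[:600])
E
```

```text
time: 20.77
ee_pos: [0.4005, 0.3241, 0.0076]
eef_rot: [0.828, 0.561, -0.004, 0.0]
ft_force: [-0.3, -0.8, -0.5]
width: 0.0464
[0.40283432 0.32735672 0.01328866]
t 20.87 shift [ 0.0047 -0.0045  0.0273] |d| 0.028
turn/2 [-0.0007  0.0007 -0.0037]
bulb belt ([230.0, 342.0], [410.0, 465.0])
foot ([273.0, 433.0], [393.0, 518.0])
target foot ([276.0, 534.0], [394.0, 622.0])
bay rim inner [[150.0, 521.0], [264.0, 702.0], [514.0, 572.0], [387.0, 411.0]]
```

View pics/y1.png

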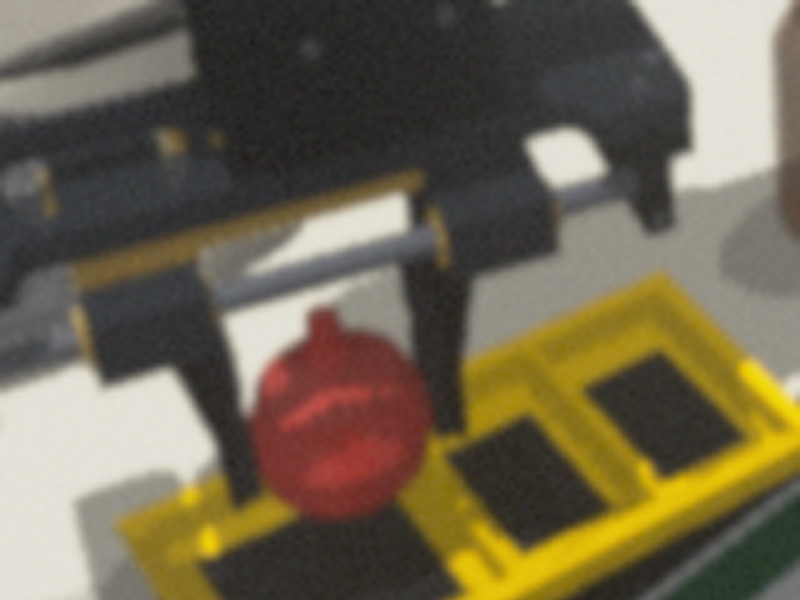

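The held bulb (crop x 252–430) sits over the front part of the wide bay, about 5 mm right of prediction. I'll shift it about 10 mm along tool x while lowering.

```bash
python3 -m crank '[{"x":0.0095,"y":-0.0024,"z":0,"ax":0,"ay":0,"az":0,"claw":0.3},{"x":0.0095,"y":-0.0024,"z":0.008,"ax":0,"ay":0,"az":0,"claw":0.3},{"x":0.0095,"y":-0.0024,"z":0.016,"ax":0,"ay":0,"az":0,"claw":0.3},{"x":0.0095,"y":-0.0024,"z":0.022,"ax":0,"ay":0,"az":0,"claw":0.3},{"x":0.0095,"y":-0.0024,"z":0.022,"ax":0,"ay":0,"az":0,"claw":0.3}]'
python3 -c "
from h import *
S=camera('scene');camera('top');s=r.read_state();print(s['ee_pos'],s['ft_force']);go(.404,.337,-.0197,1.2)"
```

```text
time: 21.28
ee_pos: [0.4043, 0.3365, -0.0098]
eef_rot: [0.827, 0.562, -0.001, 0.0]
ft_force: [0.4, -0.2, -0.3]
width: 0.0465
[ 0.40453644  0.33708863 -0.00894622] [ 0.21850012 -0.08782275 -0.14205745]
t 21.38 shift [-0.0003 -0.0005  0.0108] |d| 0.011
turn/2 [-0.0001  0.0003 -0.0036]
```

```bash
python3 -m crank '[{"x":0,"y":0,"z":0.003,"ax":0,"ay":0,"az":0,"claw":0.3},{"x":0,"y":0,"z":0.006,"ax":0,"ay":0,"az":0,"claw":0.3},{"x":0,"y":0,"z":0.008,"ax":0,"ay":0,"az":0,"claw":0.3},{"x":0,"y":0,"z":0.0095,"ax":0,"ay":0,"az":0,"claw":0.3},{"x":0,"y":0,"z":0.0095,"ax":0,"ay":0,"az":0,"claw":0.3}]'
python3 -m crank '[{"x":0,"y":0,"z":0.0005,"ax":0,"ay":0,"az":0,"claw":0.3},{"x":0,"y":0,"z":0.001,"ax":0,"ay":0,"az":0,"claw":0.3},{"x":0,"y":0,"z":0.0015,"ax":0,"ay":0,"az":0,"claw":0.3},{"x":0,"y":0,"z":0.0015,"ax":0,"ay":0,"az":0,"claw":0.3},{"x":0,"y":0,"z":0.0015,"ax":0,"ay":0,"az":0,"claw":0.3}]'
python3 -c "
from h import *
camera('top');s=r.read_state();print(s['ee_pos'],s['ft_force'],s['width'])"
```

```text
time: 21.8
ee_pos: [0.4044, 0.3373, -0.0187]
eef_rot: [0.827, 0.562, -0.0, 0.0]
ft_force: [-0.3, -0.6, 0.3]
width: 0.0465
time: 22.22
ee_pos: [0.4047, 0.3376, -0.0196]
eef_rot: [0.827, 0.562, 0.0, 0.0]
ft_force: [-1.1, -1.0, 3.8]
width: 0.046
[ 0.40467034  0.33758478 -0.01963102] [-1.29284133 -1.28951545  5.42663212] 0.04640287412385995
```

Floor contact at −0.0196, as predicted. Now I'll release, rise, and head for the white vial.

```bash
python3 -m crank '[{"x":0,"y":0,"z":0,"ax":0,"ay":0,"az":0,"claw":-0.2},{"x":0,"y":0,"z":0,"ax":0,"ay":0,"az":0,"claw":-0.4},{"x":0,"y":0,"z":0,"ax":0,"ay":0,"az":0,"claw":-0.5},{"x":0,"y":0,"z":0,"ax":0,"ay":0,"az":0,"claw":-0.5},{"x":0,"y":0,"z":0,"ax":0,"ay":0,"az":0,"claw":-0.5}]'
python3 -m crank '[{"x":0,"y":0,"z":-0.015,"ax":0,"ay":0,"az":0,"claw":-0.5},{"x":0,"y":0,"z":-0.045,"ax":0,"ay":0,"az":0,"claw":-0.5},{"x":0,"y":0,"z":-0.085,"ax":0,"ay":0,"az":0,"claw":-0.5},{"x":0,"y":0,"z":-0.125,"ax":0,"ay":0,"az":0,"claw":-0.5},{"x":0,"y":0,"z":-0.165,"ax":0,"ay":0,"az":0,"claw":-0.5}]'
python3 -c "
from h import *
camera('top');S=camera('scene');s=r.read_state();print(s['ft_force'],s['width'])
m=cv2.inRange(cv2.cvtColor(S['color'],cv2.COLOR_BGR2HSV),(0,150,60),(8,255,255))|cv2.inRange(cv2.cvtColor(S['color'],cv2.COLOR_BGR2HSV),(172,150,60),(180,255,255))
n,l,st,ce=cv2.connectedComponentsWithStats(m)
print([(st[i].tolist(),ce[i].round(1).tolist()) for i in range(1,n) if st[i,4]>60])
print('bulb axis foot,top at bay',proj(S,[[.4003,.3334,.004],[.4003,.3334,.068]]))
go(.5,.0,.15,0.6)"
```

```text
time: 22.68
ee_pos: [0.4046, 0.3374, -0.02]
eef_rot: [0.827, 0.562, -0.0, 0.0]
ft_force: [-0.4, 0.2, 0.2]
width: 0.0642
time: 23.1
ee_pos: [0.4038, 0.3377, 0.1479]
eef_rot: [0.827, 0.562, -0.0, -0.0]
ft_force: [1.7, 0.3, 0.1]
width: 0.0652
[-0.30916525 -0.22971255 -1.24494062] 0.06501207377410498
[([173, 332, 36, 39, 868], [190.1, 353.0])]
bulb axis foot,top at bay [[197.13087421 365.32844442]
 [190.99813543 331.24842117]]
t 23.2 shift [-0.2821  0.2125  0.0011] |d| 0.353
turn/2 [ 0.0014 -0.0043  0.2969]
```

The bulb blob in the scene view spans rows 332–371 and columns 173–209, matching an upright bulb in the wide bay within about 4 mm. On to the white vial, keeping yaw 1.2 because it clears the balance.

```bash
python3 -m crank '[{"x":-0.03,"y":0.02,"z":0,"ax":0,"ay":0,"az":0,"claw":0},{"x":-0.062,"y":0.042,"z":0,"ax":0,"ay":0,"az":0,"claw":0},{"x":-0.095,"y":0.064,"z":0,"ax":0,"ay":0,"az":0,"claw":0},{"x":-0.13,"y":0.087,"z":0,"ax":0,"ay":0,"az":0,"claw":0},{"x":-0.162,"y":0.11,"z":0,"ax":0,"ay":0,"az":0,"claw":0}]'
python3 -m crank '[{"x":-0.032,"y":0.022,"z":0,"ax":0,"ay":0,"az":0,"claw":0},{"x":-0.065,"y":0.044,"z":0,"ax":0,"ay":0,"az":0,"claw":0},{"x":-0.098,"y":0.066,"z":0,"ax":0,"ay":0,"az":0,"claw":0},{"x":-0.13,"y":0.088,"z":0,"ax":0,"ay":0,"az":0,"claw":0},{"x":-0.162,"y":0.11,"z":0,"ax":0,"ay":0,"az":0,"claw":0}]'
python3 -m crank '[{"x":-0.032,"y":0.022,"z":0,"ax":0,"ay":0,"az":0,"claw":0},{"x":-0.065,"y":0.044,"z":0,"ax":0,"ay":0,"az":0,"claw":0},{"x":-0.098,"y":0.066,"z":0,"ax":0,"ay":0,"az":0,"claw":0},{"x":-0.13,"y":0.088,"z":0,"ax":0,"ay":0,"az":0,"claw":0},{"x":-0.16,"y":0.11,"z":0,"ax":0,"ay":0,"az":0,"claw":0}]'
python3 -c "
from h import *
camera('top');camera('top');print(r.read_state()['joint_positions'].round(2));go(.536,-.234,.035,1.2)"
```

```text
time: 23.62
ee_pos: [0.4467, 0.1446, 0.1456]
eef_rot: [0.827, 0.562, -0.0, 0.001]
ft_force: [0.9, 0.5, 0.3]
width: 0.0452
time: 24.03
ee_pos: [0.4896, -0.0467, 0.146]
eef_rot: [0.827, 0.562, -0.0, 0.001]
ft_force: [2.2, 0.7, -0.7]
width: 0.0432
time: 24.45
ee_pos: [0.5327, -0.2364, 0.1458]
eef_rot: [0.827, 0.562, -0.0, 0.0]
ft_force: [-0.9, 0.4, 0.5]
width: 0.0436
[ 1.08  0.41 -0.92  1.59  0.34  1.31  1.29]
t 24.55 shift [0.008  0.0008 0.1098] |d| 0.11
turn/2 [-0.0001  0.0002 -0.0077]
```

```bash
python3 -m crank '[{"x":0.008,"y":0.001,"z":0.03,"ax":0,"ay":0,"az":0,"claw":0},{"x":0.008,"y":0.001,"z":0.06,"ax":0,"ay":0,"az":0,"claw":0},{"x":0.008,"y":0.001,"z":0.09,"ax":0,"ay":0,"az":0,"claw":0},{"x":0.008,"y":0.001,"z":0.122,"ax":0,"ay":0,"az":0,"claw":0},{"x":0.008,"y":0.001,"z":0.122,"ax":0,"ay":0,"az":0,"claw":0}]'
python3 - <<'E'
from h import *
S=camera('scene'); camera('top'); s=r.read_state(); p=s['ee_pos']; w=s['width']/2; print(p,w); q=R.from_quat(s['eef_rot'])
go(.536,-.234,-.022,1.2)
x0,y0=300,120;f=7
Z=[0,0,-.040]
print('inner pads mid, and +-y edges',((proj(S,[p+q.apply([a,b,-.04]) for a in(w,-w) for b in(-.0095,0,.0095)])-[x0,y0])*f).round().tolist())
print('vial top',((proj(S,[[.534,-.2364,.052],[.534,-.2364,0]])-[x0,y0])*f).round().tolist())
cv2.imwrite('pics/w1.png',cv2.resize(S['color'][y0:y0+85,x0:x0+110],None,fx=f,fy=f,interpolation=cv2.INTER_CUBIC))
E
```

```text
time: 24.97
ee_pos: [0.533, -0.2255, 0.0184]
eef_rot: [0.827, 0.562, -0.002, -0.003]
ft_force: [-1.8, -0.1, -1.4]
width: 0.0435
[ 0.53651305 -0.2263674   0.02386564] 0.021977509958054732
t 25.07 shift [-0.0073  0.0024  0.0459] |d| 0.046
turn/2 [-0.0006 -0.0004 -0.0032]
inner pads mid, and +-y edges [[400.0, 432.0], [385.0, 421.0], [370.0, 410.0], [515.0, 408.0], [499.0, 397.0], [484.0, 387.0]]
vial top [[464.0, 435.0], [454.0, 575.0]]
```

View pics/w1.png

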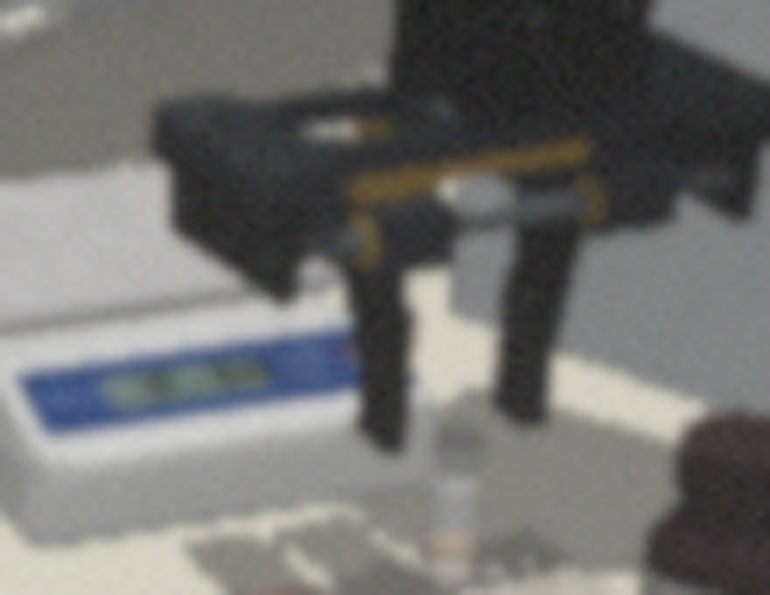

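The left finger tip is at (385,450), the right at (522,422), and the vial cap at (460,425) with its base at (450,575). The gripper must move about 9 mm towards −y before going down.

```bash
python3 -m crank '[{"x":-0.008,"y":0.004,"z":0,"ax":0,"ay":0,"az":0,"claw":0},{"x":-0.008,"y":0.004,"z":0,"ax":0,"ay":0,"az":0,"claw":0},{"x":-0.008,"y":0.004,"z":0,"ax":0,"ay":0,"az":0,"claw":0},{"x":-0.008,"y":0.004,"z":0.003,"ax":0,"ay":0,"az":0,"claw":0},{"x":-0.008,"y":0.004,"z":0.007,"ax":0,"ay":0,"az":0,"claw":0}]' 12
python3 -c "
from h import *
camera('top');camera('top');go(.5375,-.2355,-.019,1.2)"
```

```text
time: 25.48
ee_pos: [0.538, -0.2361, 0.0169]
eef_rot: [0.827, 0.562, 0.0, 0.001]
ft_force: [0.8, 0.1, -0.1]
width: 0.0435
t 25.58 shift [0.0004 0.0004 0.0346] |d| 0.035
turn/2 [-0.0004  0.     -0.0034]
```

```bash
python3 -m crank '[{"x":0,"y":0,"z":0.009,"ax":0,"ay":0,"az":0,"claw":0},{"x":0,"y":0,"z":0.018,"ax":0,"ay":0,"az":0,"claw":0},{"x":0,"y":0,"z":0.027,"ax":0,"ay":0,"az":0,"claw":0},{"x":0,"y":0,"z":0.035,"ax":0,"ay":0,"az":0,"claw":0},{"x":0,"y":0,"z":0.035,"ax":0,"ay":0,"az":0,"claw":0}]' 12
python3 -m crank '[{"x":0,"y":0,"z":0,"ax":0,"ay":0,"az":0,"claw":0.4},{"x":0,"y":0,"z":0,"ax":0,"ay":0,"az":0,"claw":0.7},{"x":0,"y":0,"z":0,"ax":0,"ay":0,"az":0,"claw":0.9},{"x":0,"y":0,"z":0,"ax":0,"ay":0,"az":0,"claw":0.9},{"x":0,"y":0,"z":0,"ax":0,"ay":0,"az":0,"claw":0.9}]' 12
python3 -c "
from h import *
for i in range(3): camera('top')
s=r.read_state();print(s['ee_pos'],s['ft_force'],s['width'])"
```

```text
time: 26.0
ee_pos: [0.536, -0.2354, -0.0212]
eef_rot: [0.827, 0.562, -0.001, -0.001]
ft_force: [-0.2, -0.8, -0.0]
width: 0.0435
time: 26.42
ee_pos: [0.5377, -0.2361, -0.0185]
eef_rot: [0.827, 0.562, 0.0, 0.0]
ft_force: [-0.1, -0.8, 0.3]
width: 0.0178
[ 0.53762901 -0.23607324 -0.01857836] [-0.4464558  -1.18224365  1.90716416] 0.016550196614707035
```

```bash
python3 -m crank '[{"x":0,"y":0,"z":-0.02,"ax":0,"ay":0,"az":0,"claw":0.9},{"x":0,"y":0,"z":-0.05,"ax":0,"ay":0,"az":0,"claw":0.9},{"x":0,"y":0,"z":-0.09,"ax":0,"ay":0,"az":0,"claw":0.9},{"x":0,"y":0,"z":-0.13,"ax":0,"ay":0,"az":0,"claw":0.9},{"x":0,"y":0,"z":-0.165,"ax":0,"ay":0,"az":0,"claw":0.9}]'
python3 -m crank '[{"x":0.025,"y":-0.021,"z":0,"ax":0,"ay":0,"az":0.06,"claw":0.9},{"x":0.05,"y":-0.042,"z":0,"ax":0,"ay":0,"az":0.12,"claw":0.9},{"x":0.075,"y":-0.063,"z":0,"ax":0,"ay":0,"az":0.18,"claw":0.9},{"x":0.1,"y":-0.084,"z":0,"ax":0,"ay":0,"az":0.24,"claw":0.9},{"x":0.1256,"y":-0.105,"z":0,"ax":0,"ay":0,"az":0.3,"claw":0.9}]'
python3 -c "
from h import *
print(r.read_state()['width']);go(.435,.075,.145,0.0)"
```

```text
time: 26.98
ee_pos: [0.5376, -0.2356, 0.1487]
eef_rot: [0.827, 0.562, 0.0, 0.0]
ft_force: [0.7, -0.8, 0.8]
width: 0.016
time: 27.4
ee_pos: [0.4854, -0.0792, 0.1461]
eef_rot: [0.957, 0.289, -0.0, 0.0]
ft_force: [0.0, 1.2, 0.8]
width: 0.0164
0.016428928463386824
t 27.4 shift [ 0.0434 -0.1563  0.001 ] |d| 0.162
turn/2 [0.0003 0.     0.2934]
```

```bash
python3 -m crank '[{"x":0.009,"y":-0.031,"z":0,"ax":0,"ay":0,"az":0.06,"claw":0.9},{"x":0.018,"y":-0.063,"z":0,"ax":0,"ay":0,"az":0.12,"claw":0.9},{"x":0.027,"y":-0.095,"z":0,"ax":0,"ay":0,"az":0.18,"claw":0.9},{"x":0.036,"y":-0.127,"z":0,"ax":0,"ay":0,"az":0.24,"claw":0.9},{"x":0.043,"y":-0.156,"z":0,"ax":0,"ay":0,"az":0.293,"claw":0.9}]'
python3 -m crank '[{"x":-0.011,"y":-0.031,"z":0,"ax":0,"ay":0,"az":0,"claw":0.9},{"x":-0.022,"y":-0.063,"z":0,"ax":0,"ay":0,"az":0,"claw":0.9},{"x":-0.033,"y":-0.095,"z":0,"ax":0,"ay":0,"az":0,"claw":0.9},{"x":-0.043,"y":-0.127,"z":0,"ax":0,"ay":0,"az":0,"claw":0.9},{"x":-0.052,"y":-0.154,"z":0,"ax":0,"ay":0,"az":0,"claw":0.9}]'
python3 -c "
from h import *
camera('top');camera('top')
s=r.read_state();print(s['width'],s['joint_positions'].round(2));go(.383,.229,.02,0.0)"
```

```text
time: 27.82
ee_pos: [0.4338, 0.0749, 0.1462]
eef_rot: [1.0, 0.001, 0.0, 0.0]
ft_force: [-0.5, 0.6, 0.6]
width: 0.0165
time: 28.23
ee_pos: [0.3806, 0.2286, 0.1464]
eef_rot: [1.0, 0.004, 0.001, 0.001]
ft_force: [0.7, 0.7, -0.9]
width: 0.0166
0.01652953952434222 [ 0.64  0.02 -1.27  1.91  0.02  1.22 -0.62]
t 28.33 shift [0.0034 0.0022 0.1265] |d| 0.127
turn/2 [-0.0005 -0.0003  0.007 ]
```

```bash
python3 -m crank '[{"x":0.0034,"y":0.002,"z":0.03,"ax":0,"ay":0,"az":0,"claw":0.9},{"x":0.0034,"y":0.002,"z":0.065,"ax":0,"ay":0,"az":0,"claw":0.9},{"x":0.0034,"y":0.002,"z":0.1,"ax":0,"ay":0,"az":0,"claw":0.9},{"x":0.0034,"y":0.002,"z":0.132,"ax":0,"ay":0,"az":0,"claw":0.9},{"x":0.0034,"y":0.002,"z":0.132,"ax":0,"ay":0,"az":0,"claw":0.9}]'
python3 -c "
from h import *
camera('top');camera('top')
s=r.read_state();p=s['ee_pos'];go(.383,.229,-.0146,0.0)
S=camera('scene');x0,y0=150,240
w=-.1818;Rz=np.array([[np.cos(w),-np.sin(w)],[np.sin(w),np.cos(w)]])
B=np.array([[.039,-.039],[-.039,-.039],[-.039,-.083],[.039,-.083]])@Rz.T+[.3918,.2872]
print('bay',((proj(S,np.c_[B,[.016]*4])-[x0,y0])*5).round().tolist(),'vial foot now, and target',((proj(S,[p+[0,0,.0186],[.3808,.2272,.004]])-[x0,y0])*5).round().tolist())
cv2.imwrite('pics/y2.png',cv2.resize(S['color'][y0:y0+120,x0:x0+160],None,fx=5,fy=5,interpolation=cv2.INTER_CUBIC))"
```

```text
time: 28.75
ee_pos: [0.3814, 0.2223, 0.0092]
eef_rot: [1.0, 0.004, -0.004, 0.001]
ft_force: [-0.9, -1.3, -0.5]
width: 0.0168
t 28.85 shift [-0.0012 -0.0043  0.029 ] |d| 0.029
turn/2 [-0.0001  0.0011  0.004 ]
bay [[437.0, 392.0], [571.0, 541.0], [698.0, 475.0], [559.0, 336.0]] vial foot now, and target [[560.0, 380.0], [566.0, 462.0]]
```

View pics/y2.png

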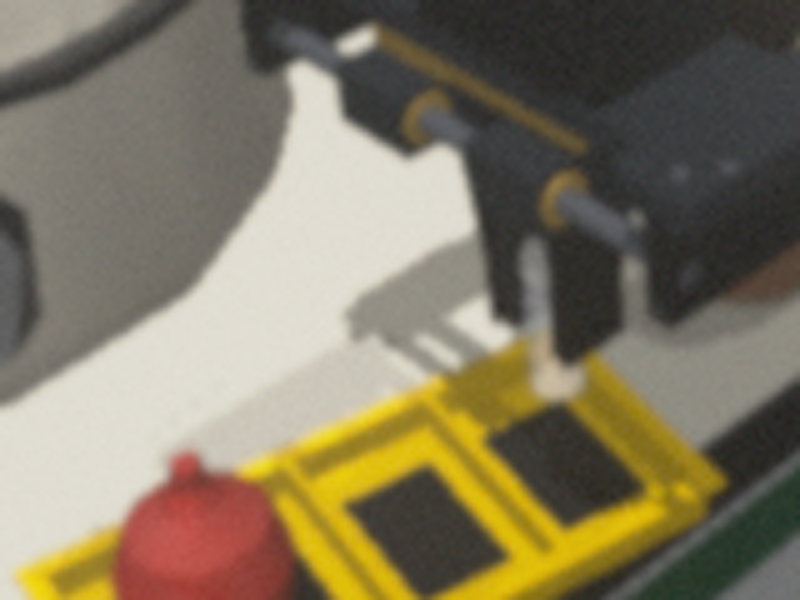

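The bulb stands in the wide bay. The held vial's foot is at (558,385), bay liner centre (566,463), so it's well aligned. Lowering.

```bash
python3 -m crank '[{"x":-0.001,"y":-0.004,"z":0.004,"ax":0,"ay":0,"az":0,"claw":0.9},{"x":-0.001,"y":-0.004,"z":0.01,"ax":0,"ay":0,"az":0,"claw":0.9},{"x":-0.001,"y":-0.004,"z":0.016,"ax":0,"ay":0,"az":0,"claw":0.9},{"x":-0.001,"y":-0.004,"z":0.022,"ax":0,"ay":0,"az":0,"claw":0.9},{"x":-0.001,"y":-0.004,"z":0.022,"ax":0,"ay":0,"az":0,"claw":0.9}]'
python3 -c "
from h import *
camera('top');camera('top');print(r.read_state()['ft_force'])
go(.383,.229,-.0146,0.0)"
```

```text
time: 29.32
ee_pos: [0.3836, 0.228, -0.0088]
eef_rot: [1.0, 0.003, -0.0, 0.0]
ft_force: [-0.6, -0.0, -1.0]
width: 0.0163
[ 0.26332379 -0.27734927 -1.27216879]
t 29.42 shift [-0.0008 -0.0005  0.0066] |d| 0.007
turn/2 [0.0001 0.0003 0.0036]
```

```bash
python3 -m crank '[{"x":0,"y":0,"z":0.0015,"ax":0,"ay":0,"az":0,"claw":0.9},{"x":0,"y":0,"z":0.003,"ax":0,"ay":0,"az":0,"claw":0.9},{"x":0,"y":0,"z":0.0045,"ax":0,"ay":0,"az":0,"claw":0.9},{"x":0,"y":0,"z":0.006,"ax":0,"ay":0,"az":0,"claw":0.9},{"x":0,"y":0,"z":0.006,"ax":0,"ay":0,"az":0,"claw":0.9}]'
python3 -m crank '[{"x":0,"y":0,"z":0.0005,"ax":0,"ay":0,"az":0,"claw":0.9},{"x":0,"y":0,"z":0.001,"ax":0,"ay":0,"az":0,"claw":0.9},{"x":0,"y":0,"z":0.001,"ax":0,"ay":0,"az":0,"claw":0.9},{"x":0,"y":0,"z":0.001,"ax":0,"ay":0,"az":0,"claw":0.9},{"x":0,"y":0,"z":0.001,"ax":0,"ay":0,"az":0,"claw":0.9}]'
python3 -c "
from h import *
camera('top');camera('top');print(r.read_state()['ft_force'])
go(.383,.229,-.0146,0.0)"
```

```text
time: 29.83
ee_pos: [0.3838, 0.2285, -0.0141]
eef_rot: [1.0, 0.003, -0.0, 0.0]
ft_force: [0.2, 0.8, 0.2]
width: 0.0167
time: 30.25
ee_pos: [0.3841, 0.2287, -0.0147]
eef_rot: [1.0, 0.004, 0.0, 0.0]
ft_force: [-1.2, -1.0, 5.0]
width: 0.0163
[-2.29848053 -0.44421237  5.14498017]
t 30.35 shift [-0.0011 -0.0003 -0.0001] |d| 0.001
turn/2 [ 0.     -0.0001  0.0035]
```

```bash
python3 -m crank '[{"x":0,"y":0,"z":0,"ax":0,"ay":0,"az":0,"claw":0.4},{"x":0,"y":0,"z":0,"ax":0,"ay":0,"az":0,"claw":0.2},{"x":0,"y":0,"z":0,"ax":0,"ay":0,"az":0,"claw":0.2},{"x":0,"y":0,"z":0,"ax":0,"ay":0,"az":0,"claw":0.2},{"x":0,"y":0,"z":0,"ax":0,"ay":0,"az":0,"claw":0.2}]'
python3 -m crank '[{"x":0,"y":0,"z":-0.02,"ax":0,"ay":0,"az":0,"claw":0},{"x":0,"y":0,"z":-0.05,"ax":0,"ay":0,"az":0,"claw":0},{"x":0,"y":0,"z":-0.09,"ax":0,"ay":0,"az":0,"claw":0},{"x":0,"y":0,"z":-0.13,"ax":0,"ay":0,"az":0,"claw":-0.2},{"x":0,"y":0,"z":-0.16,"ax":0,"ay":0,"az":0,"claw":-0.2}]'
python3 -m crank '[{"x":0.013,"y":0.034,"z":0,"ax":0,"ay":0,"az":0,"claw":-0.2},{"x":0.028,"y":0.07,"z":0,"ax":0,"ay":0,"az":0,"claw":-0.2},{"x":0.043,"y":0.107,"z":0,"ax":0,"ay":0,"az":0,"claw":-0.2},{"x":0.058,"y":0.145,"z":0,"ax":0,"ay":0,"az":0,"claw":-0.2},{"x":0.074,"y":0.183,"z":0,"ax":0,"ay":0,"az":0,"claw":-0.2}]'
python3 -m crank '[{"x":0.014,"y":0.036,"z":0,"ax":0,"ay":0,"az":0,"claw":-0.2},{"x":0.029,"y":0.073,"z":0,"ax":0,"ay":0,"az":0,"claw":-0.2},{"x":0.044,"y":0.11,"z":0,"ax":0,"ay":0,"az":-0.03,"claw":-0.2},{"x":0.059,"y":0.146,"z":0,"ax":0,"ay":0,"az":-0.06,"claw":-0.2},{"x":0.074,"y":0.182,"z":0,"ax":0,"ay":0,"az":-0.075,"claw":-0.2}]'
python3 -c "
from h import *
camera('top');camera('top')
go(.531,-.136,.025,.15)"
```

```text
time: 30.77
ee_pos: [0.384, 0.2285, -0.015]
eef_rot: [1.0, 0.003, -0.0, 0.0]
ft_force: [-1.0, 0.3, -0.2]
width: 0.0337
time: 31.18
ee_pos: [0.3838, 0.2297, 0.1474]
eef_rot: [1.0, 0.004, 0.0, -0.0]
ft_force: [0.8, -0.2, 0.4]
width: 0.049
time: 31.6
ee_pos: [0.4596, 0.0439, 0.1454]
eef_rot: [1.0, 0.003, 0.0, 0.001]
ft_force: [0.5, 1.2, 0.6]
width: 0.052
time: 32.02
ee_pos: [0.5348, -0.1376, 0.1448]
eef_rot: [0.997, 0.08, -0.0, 0.0]
ft_force: [1.2, -0.0, 0.6]
width: 0.0522
t 32.12 shift [-0.003  -0.0071  0.1188] |d| 0.119
turn/2 [-0.0002  0.0004 -0.0003]
```

```bash
python3 -m crank '[{"x":-0.003,"y":-0.007,"z":0.03,"ax":0,"ay":0,"az":0,"claw":-0.2},{"x":-0.003,"y":-0.007,"z":0.06,"ax":0,"ay":0,"az":0,"claw":-0.2},{"x":-0.003,"y":-0.007,"z":0.09,"ax":0,"ay":0,"az":0,"claw":-0.2},{"x":-0.003,"y":-0.007,"z":0.125,"ax":0,"ay":0,"az":0,"claw":-0.2},{"x":-0.003,"y":-0.007,"z":0.125,"ax":0,"ay":0,"az":0,"claw":-0.2}]'
python3 - <<'E'
from h import *
for i in range(2): S=camera('scene')
s=r.read_state(); p=s['ee_pos']; print(p,s['width'])
go(.531,-.136,-.028,.15)
im=S['color']; h=cv2.cvtColor(im,cv2.COLOR_BGR2HSV)
m=(cv2.inRange(h,(0,90,50),(10,255,255))|cv2.inRange(h,(170,90,50),(180,255,255))); m[:, :300]=0
n,l,st,ce=cv2.connectedComponentsWithStats(m)
print([(st[i].tolist(),ce[i].round(1).tolist()) for i in range(1,n) if st[i,4]>20])
print(proj(S,[[.5288,-.1376,.013],[.5288,-.1376,0],[.5288,-.1376,.026]]))
E
```

```text
time: 32.53
ee_pos: [0.5262, -0.1283, 0.0145]
eef_rot: [0.997, 0.078, -0.004, -0.002]
ft_force: [-1.7, -0.4, -0.8]
width: 0.0523
[ 0.52997808 -0.12838215  0.02022346] 0.0521963735804228
t 32.63 shift [-0.0001  0.0078  0.0482] |d| 0.049
turn/2 [-0.0007  0.0007  0.0037]
[([337, 206, 8, 12, 76], [340.3, 211.7])]
[[340.43720614 212.42943552]
 [340.21783352 217.54201785]
 [340.6596561  207.2469514 ]]
```

```bash
python3 -m crank '[{"x":0,"y":0.007,"z":0,"ax":0,"ay":0,"az":0,"claw":-0.2},{"x":0,"y":0.007,"z":0,"ax":0,"ay":0,"az":0,"claw":-0.2},{"x":0,"y":0.007,"z":0.005,"ax":0,"ay":0,"az":0,"claw":-0.2},{"x":0,"y":0.007,"z":0.01,"ax":0,"ay":0,"az":0,"claw":-0.2},{"x":0,"y":0.007,"z":0.01,"ax":0,"ay":0,"az":0,"claw":-0.2}]' 12
python3 -c "
from h import *
camera('top');camera('top')
go(.531,-.136,-.028,.15)"
```

```text
time: 33.05
ee_pos: [0.5312, -0.136, 0.0097]
eef_rot: [0.997, 0.078, -0.0, 0.0]
ft_force: [-0.9, -0.9, -0.6]
width: 0.0522
t 33.15 shift [-0.0005  0.0002  0.0381] |d| 0.038
turn/2 [-0.      0.0001  0.0036]
```

```bash
python3 -m crank '[{"x":0,"y":0,"z":0.01,"ax":0,"ay":0,"az":0,"claw":-0.2},{"x":0,"y":0,"z":0.02,"ax":0,"ay":0,"az":0,"claw":-0.2},{"x":0,"y":0,"z":0.03,"ax":0,"ay":0,"az":0,"claw":-0.2},{"x":0,"y":0,"z":0.037,"ax":0,"ay":0,"az":0,"claw":-0.2},{"x":0,"y":0,"z":0.037,"ax":0,"ay":0,"az":0,"claw":-0.2}]' 12
python3 -m crank '[{"x":0,"y":0,"z":0,"ax":0,"ay":0,"az":0,"claw":0.1},{"x":0,"y":0,"z":0,"ax":0,"ay":0,"az":0,"claw":0.3},{"x":0,"y":0,"z":0,"ax":0,"ay":0,"az":0,"claw":0.6},{"x":0,"y":0,"z":0,"ax":0,"ay":0,"az":0,"claw":0.6},{"x":0,"y":0,"z":0,"ax":0,"ay":0,"az":0,"claw":0.6}]' 12
python3 -c "
from h import *
for i in range(3): camera('top')
s=r.read_state();print(s['ee_pos'],s['ft_force'],s['width'])"
```

```text
time: 33.57
ee_pos: [0.5302, -0.1355, -0.029]
eef_rot: [0.997, 0.079, -0.001, -0.001]
ft_force: [-0.3, 0.5, 0.7]
width: 0.0525
time: 33.98
ee_pos: [0.5318, -0.136, -0.0265]
eef_rot: [0.997, 0.078, 0.0, 0.0]
ft_force: [-0.1, -0.3, 0.7]
width: 0.027
[ 0.53170527 -0.13594119 -0.02661639] [ 0.16042059 -1.20974057  1.4933776 ] 0.02506086364991479
```

```bash
python3 -m crank '[{"x":0,"y":0,"z":-0.01,"ax":0,"ay":0,"az":0,"claw":0.6},{"x":0,"y":0,"z":-0.035,"ax":0,"ay":0,"az":0,"claw":0.6},{"x":0,"y":0,"z":-0.07,"ax":0,"ay":0,"az":0,"claw":0.6},{"x":0,"y":0,"z":-0.11,"ax":0,"ay":0,"az":0,"claw":0.6},{"x":0,"y":0,"z":-0.15,"ax":0,"ay":0,"az":0,"claw":0.6}]'
python3 -m crank '[{"x":-0.005,"y":-0.025,"z":-0.01,"ax":0,"ay":0,"az":0,"claw":0.6},{"x":-0.01,"y":-0.055,"z":-0.02,"ax":0,"ay":0,"az":0,"claw":0.6},{"x":-0.015,"y":-0.085,"z":-0.02,"ax":0,"ay":0,"az":0,"claw":0.6},{"x":-0.02,"y":-0.115,"z":-0.02,"ax":0,"ay":0,"az":0,"claw":0.6},{"x":-0.026,"y":-0.143,"z":-0.02,"ax":0,"ay":0,"az":0,"claw":0.6}]'
python3 -m crank '[{"x":-0.005,"y":-0.029,"z":0,"ax":0,"ay":0,"az":0,"claw":0.6},{"x":-0.01,"y":-0.058,"z":0,"ax":0,"ay":0,"az":0,"claw":0.6},{"x":-0.015,"y":-0.087,"z":0,"ax":0,"ay":0,"az":0,"claw":0.6},{"x":-0.02,"y":-0.115,"z":0,"ax":0,"ay":0,"az":0,"claw":0.6},{"x":-0.026,"y":-0.142,"z":0,"ax":0,"ay":0,"az":0,"claw":0.6}]'
python3 -m crank '[{"x":-0.005,"y":-0.029,"z":0,"ax":0,"ay":0,"az":0.04,"claw":0.6},{"x":-0.01,"y":-0.058,"z":0,"ax":0,"ay":0,"az":0.08,"claw":0.6},{"x":-0.015,"y":-0.087,"z":0,"ax":0,"ay":0,"az":0.12,"claw":0.6},{"x":-0.02,"y":-0.115,"z":0,"ax":0,"ay":0,"az":0.165,"claw":0.6},{"x":-0.025,"y":-0.142,"z":0,"ax":0,"ay":0,"az":0.165,"claw":0.6}]'
python3 -c "
from h import *
camera('top');camera('top')
s=r.read_state();print(s['width'],s['ft_force'],s['joint_positions'].round(2));go(.392,.275,.02,-.18)"
```

```text
time: 34.55
ee_pos: [0.531, -0.1352, 0.1253]
eef_rot: [0.997, 0.079, -0.0, -0.0]
ft_force: [1.0, -1.5, -0.4]
width: 0.025
time: 34.97
ee_pos: [0.483, 0.0032, 0.1439]
eef_rot: [0.997, 0.079, 0.0, 0.0]
ft_force: [0.7, 0.9, 0.4]
width: 0.0252
time: 35.38
ee_pos: [0.4349, 0.1391, 0.1437]
eef_rot: [0.997, 0.079, 0.0, 0.0]
ft_force: [0.7, 0.4, -0.9]
width: 0.0254
time: 35.8
ee_pos: [0.388, 0.2753, 0.1438]
eef_rot: [0.996, -0.089, 0.001, 0.0]
ft_force: [0.7, 0.5, -1.1]
width: 0.0254
0.025489963896654085 [ 0.11086177  0.52727545 -1.26478879] [ 0.46  0.19 -1.26  1.85  0.19  1.24 -1.03]
t 35.9 shift [0.0064 0.0027 0.124 ] |d| 0.124
turn/2 [-0.0009  0.      0.0072]
```

```bash
python3 -m crank '[{"x":0.004,"y":0,"z":0.03,"ax":0,"ay":0,"az":0,"claw":0.6},{"x":0.004,"y":0,"z":0.06,"ax":0,"ay":0,"az":0,"claw":0.6},{"x":0.004,"y":0,"z":0.095,"ax":0,"ay":0,"az":0,"claw":0.6},{"x":0.004,"y":0,"z":0.13,"ax":0,"ay":0,"az":0,"claw":0.6},{"x":0.004,"y":0,"z":0.13,"ax":0,"ay":0,"az":0,"claw":0.6}]'
python3 - <<'E'
from h import *
for i in range(3): S=camera('scene')
s=r.read_state(); p=s['ee_pos']; print(p,s['width'])
go(.392,.275,-.0226,-.18)
h=cv2.cvtColor(S['color'],cv2.COLOR_BGR2HSV)
m=(cv2.inRange(h,(0,90,40),(12,255,255))|cv2.inRange(h,(168,90,40),(180,255,255))); m[:,:140]=0; m[:250]=0
n,l,st,ce=cv2.connectedComponentsWithStats(m)
print([(st[i].tolist(),ce[i].round(1).tolist()) for i in range(1,n) if st[i,4]>20])
z=p[2]+.0266
print('pred foot,top',proj(S,[[p[0]-.003,p[1]-.0017,z],[p[0]-.003,p[1]-.0017,z+.026],[.3893,.2734,.004]]).round(1).tolist())
E
```

```text
time: 36.32
ee_pos: [0.3896, 0.2701, 0.0084]
eef_rot: [0.996, -0.086, -0.003, 0.002]
ft_force: [-1.3, -0.9, 0.2]
width: 0.0253
[0.39330599 0.27376686 0.01495445] 0.025160964943432305
t 36.47 shift [-0.0015 -0.001   0.0376] |d| 0.038
turn/2 [-0.0005 -0.0004  0.0037]
[([222, 309, 10, 21, 105], [226.5, 318.0]), ([173, 331, 37, 42, 1130], [190.3, 353.2])]
pred foot,top [[234.0, 326.1], [232.5, 312.1], [235.9, 346.0]]
```

The stopper's visible edge (col 222, bottom row 330) matches the prediction, so I'll lower it into the middle bay.

```bash
python3 -m crank '[{"x":-0.0015,"y":-0.001,"z":0.006,"ax":0,"ay":0,"az":0,"claw":0.6},{"x":-0.0015,"y":-0.001,"z":0.014,"ax":0,"ay":0,"az":0,"claw":0.6},{"x":-0.0015,"y":-0.001,"z":0.022,"ax":0,"ay":0,"az":0,"claw":0.6},{"x":-0.0015,"y":-0.001,"z":0.03,"ax":0,"ay":0,"az":0,"claw":0.6},{"x":-0.0015,"y":-0.001,"z":0.03,"ax":0,"ay":0,"az":0,"claw":0.6}]'
python3 -c "
from h import *
camera('top');camera('top');print(r.read_state()['ft_force'])
go(.392,.275,-.0226,-.18)"
```

```text
time: 36.88
ee_pos: [0.3907, 0.2737, -0.0183]
eef_rot: [0.996, -0.086, -0.001, 0.001]
ft_force: [0.2, -0.9, -0.4]
width: 0.0255
[ 0.52379059 -0.47808654 -0.32262267]
t 36.98 shift [ 0.0009 -0.0008  0.0054] |d| 0.006
turn/2 [0.0002 0.0004 0.0036]
```

```bash
python3 -m crank '[{"x":0,"y":0,"z":0.0015,"ax":0,"ay":0,"az":0,"claw":0.6},{"x":0,"y":0,"z":0.003,"ax":0,"ay":0,"az":0,"claw":0.6},{"x":0,"y":0,"z":0.0045,"ax":0,"ay":0,"az":0,"claw":0.6},{"x":0,"y":0,"z":0.005,"ax":0,"ay":0,"az":0,"claw":0.6},{"x":0,"y":0,"z":0.005,"ax":0,"ay":0,"az":0,"claw":0.6}]'
python3 -m crank '[{"x":0,"y":0,"z":0.0005,"ax":0,"ay":0,"az":0,"claw":0.6},{"x":0,"y":0,"z":0.001,"ax":0,"ay":0,"az":0,"claw":0.6},{"x":0,"y":0,"z":0.001,"ax":0,"ay":0,"az":0,"claw":0.6},{"x":0,"y":0,"z":0.001,"ax":0,"ay":0,"az":0,"claw":0.6},{"x":0,"y":0,"z":0.001,"ax":0,"ay":0,"az":0,"claw":0.6}]'
python3 -c "
from h import *
camera('top');camera('top');print(r.read_state()['ft_force'],r.read_state()['width'])
go(.392,.275,-.0226,-.18)"
```

```text
time: 37.4
ee_pos: [0.3913, 0.2744, -0.022]
eef_rot: [0.996, -0.086, -0.0, 0.0]
ft_force: [-0.2, 0.6, -0.7]
width: 0.0252
time: 37.82
ee_pos: [0.3915, 0.2746, -0.0227]
eef_rot: [0.996, -0.086, 0.0, -0.0]
ft_force: [0.2, 0.8, 3.1]
width: 0.0252
[2.31812461e-04 1.93668372e-01 2.71239382e+00] 0.02522107981411509
t 37.92 shift [ 0.0004 -0.0005 -0.0001] |d| 0.001
turn/2 [-0.0001 -0.0001  0.0035]
```

Contact at −0.0227. I'll open a limited amount (about 38 mm) so the fingers stay inside the bay, rise, then back away to clear the view.

```bash
python3 -m crank '[{"x":0,"y":0,"z":0,"ax":0,"ay":0,"az":0,"claw":0.3},{"x":0,"y":0,"z":0,"ax":0,"ay":0,"az":0,"claw":0.15},{"x":0,"y":0,"z":0,"ax":0,"ay":0,"az":0,"claw":0.15},{"x":0,"y":0,"z":0,"ax":0,"ay":0,"az":0,"claw":0.15},{"x":0,"y":0,"z":0,"ax":0,"ay":0,"az":0,"claw":0.15}]'
python3 -m crank '[{"x":0,"y":0,"z":-0.015,"ax":0,"ay":0,"az":0,"claw":0.15},{"x":0,"y":0,"z":-0.045,"ax":0,"ay":0,"az":0,"claw":0.15},{"x":0,"y":0,"z":-0.085,"ax":0,"ay":0,"az":0,"claw":0.15},{"x":0,"y":0,"z":-0.125,"ax":0,"ay":0,"az":0,"claw":0.15},{"x":0,"y":0,"z":-0.165,"ax":0,"ay":0,"az":0,"claw":0.15}]'
python3 -m crank '[{"x":0.02,"y":0.03,"z":-0.01,"ax":0,"ay":0,"az":0,"claw":0},{"x":0.035,"y":0.065,"z":-0.02,"ax":0,"ay":0,"az":0,"claw":0},{"x":0.05,"y":0.1,"z":-0.03,"ax":0,"ay":0,"az":0,"claw":0},{"x":0.065,"y":0.135,"z":-0.04,"ax":0,"ay":0,"az":0,"claw":0},{"x":0.08,"y":0.17,"z":-0.05,"ax":0,"ay":0,"az":0,"claw":0}]'
python3 -m crank '[{"x":0.0,"y":0.03,"z":-0.01,"ax":0,"ay":0,"az":0,"claw":0},{"x":0.0,"y":0.065,"z":-0.02,"ax":0,"ay":0,"az":0,"claw":0},{"x":0.0,"y":0.08,"z":-0.03,"ax":0,"ay":0,"az":0,"claw":0},{"x":0.0,"y":0.08,"z":-0.04,"ax":0,"ay":0,"az":0,"claw":0},{"x":0.0,"y":0.08,"z":-0.05,"ax":0,"ay":0,"az":0,"claw":0}]'
python3 - <<'E'
from h import *
camera('top'); S=camera('scene'); T=camera('top')
f=lambda c,x0,x1,y0,y1,k: cv2.resize(c['color'][y0:y1,x0:x1],None,fx=k,fy=k,interpolation=cv2.INTER_CUBIC)
a=f(S,140,330,210,400,2.1); b=f(S,350,460,140,240,3.99/1)[:399]
H=399; b=b[:, :400]
top=np.hstack([cv2.resize(a,(399,399)),cv2.resize(b,(400,399))])
t=f(T,100,530,225,330,1.858); t=cv2.resize(t,(799,195))
cv2.imwrite('pics/final.png',np.vstack([top,t]))
print('amber pred top',proj(S,[[.4096,.1116,0],[.4096,.1116,.112]]))
E
```

```text
time: 38.33
ee_pos: [0.3913, 0.2743, -0.023]
eef_rot: [0.996, -0.086, -0.0, 0.0]
ft_force: [0.5, 0.2, 0.3]
width: 0.0364
time: 38.75
ee_pos: [0.3906, 0.2745, 0.1436]
eef_rot: [0.996, -0.086, -0.0, 0.0]
ft_force: [1.3, -0.2, -0.0]
width: 0.037
time: 39.17
ee_pos: [0.4409, 0.0913, 0.1928]
eef_rot: [0.996, -0.086, 0.001, 0.001]
ft_force: [1.1, -0.5, -1.0]
width: 0.0436
time: 39.58
ee_pos: [0.427, 0.0141, 0.2427]
eef_rot: [0.996, -0.087, 0.0, 0.0]
ft_force: [0.7, 1.2, -0.3]
width: 0.0434
amber pred top [[301.94425806 291.49920402]
 [301.47072646 236.37069504]]
```

View pics/final.png

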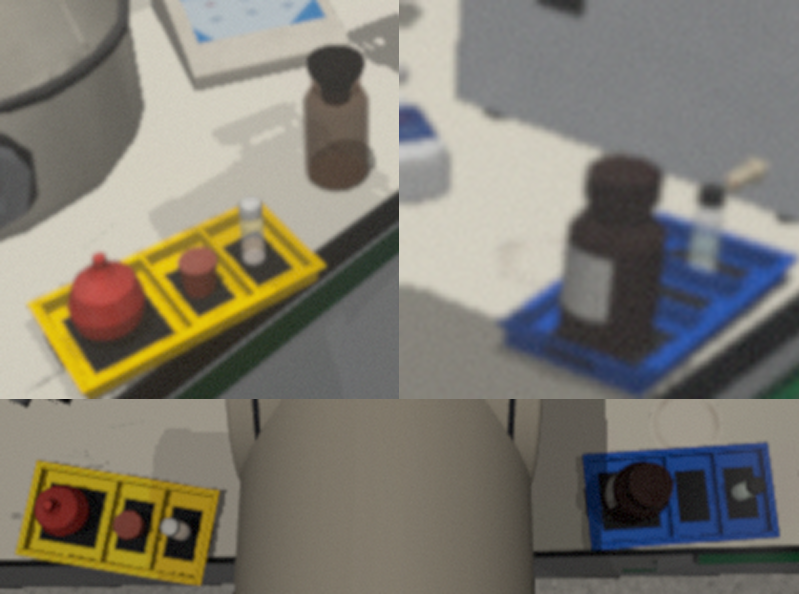

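All five parts stand upright in the right bays. In the top strip the bulb is at (62,510), stopper (128,523), white vial (178,532), bottle (640,490) and black vial (745,488). The amber bottle still stands at its original spot, with its base near (302,291) in the scene image. Handing in.

```bash
python3 -c "
from bench import close_job
print(close_job())"
```

```text
the job is handed in; nothing more can be done
None
```

Both kits are made up and the job is handed in at about 40 s of robot time; the limit is 118 s.
- **Blue tray:** the labelled powder bottle is in the wide bay and the black-capped vial is in the far small bay (y = -61 mm).
- **Yellow tray:** the red bulb is in the wide bay, the stopper is in the middle small bay (narrow end down), and the white-capped vial is in the end small bay.

**Checks that agreed:** Each item touched the tray floor within about 0.3 mm of the predicted height, at 14 N or less. The final picture shows all five upright in their bays and the amber bottle standing at its original place. The arm ended well clear above the bench.

**Checks that disagreed:**
- **Height:** the reported TCP height read about 40 mm lower than the cameras showed. I set the heights from the images and from contact force instead.
- **Sideways position:** the reported position was also off by a few millimetres, and the bulb sits roughly 4 mm from the bay centre by the cameras, still inside the bay.

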